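Sort the honey jars under the swing-arm lamp

TASK

Swing the lamp arm well clear of the wooden jar rack, then sort every honey jar by whether it fits the rack: slide those slim enough between its rails until each stands wholly inside, and stand those too wide for the rails upright in the shallow tray. The jars are thin glass, so grip them gently, and leave the mug and the can alone. When all are sorted, swing the lamp back over the middle of the rack and let go.

Things in the scene. Friction and masses are not known exactly. Their poses are not given: they have to be found in the camera images.
- rack: wooden jar rack, fixed, 200 x 80 mm, long side along its x. Origin: centre of the underside. Floor board 5 mm thick with two rails along x, 43.5 mm apart, 8 mm thick, tops at z = 19 mm, from x = -40 mm to a back stop (top z = 25 mm) at x = 100 mm. The lane between, centred on y = 0, opens to -x. It holds three slim jars in a row. A jar is wholly inside if its centre is beyond x = -20 mm.
- rack_mouth (a point): the lane's mouth, on its floor, at rack x = -60 mm. From here the rails narrow over 18 mm, from about 68 to 43.5 mm apart. Before it the bare board goes on 40 mm to -x as a loading ledge, level with the lane's floor. A slim jar slides in with 1.7 mm to spare each side; a wide one stops in the flare with its centre 8 mm past this point. Waxed wood, low friction.
- rack_mid (a point): the middle of the rack's lane, on its floor (30 mm along x from the rack's origin)
- lamp_arm (a joint): angle of the lamp arm about its upright hinge, rad, from -0.4 to 1.7: at 0 the lamp head points at about the middle of the rack; growing values swing it counter-clockwise seen from above, towards the robot's right, clear of the rack (about 1.2 is well clear). It turns stiffly (0.2 N m) and stays where it is left.
- lamp_knob (a point): the middle of the black upright round knob (16 mm across, 48 mm tall) on top of the lamp's white shade (100 mm across), to grip from above; 242 mm above the table, 234 mm from the hinge axis. Knob top 20 mm above this point, shade top 28 mm below, shade underside 77 mm below. Well clear: 200 mm or more from the rack's middle seen from above; over the middle: within 50 mm.
- lamp_hinge (a point): point on the lamp's upright hinge axis, 200 mm above the table; the post (20 mm thick, up to z = 216 mm) and its 110 mm round foot stand on this axis, fixed. The arm's bar, 18 mm wide, lies at 200 to 214 mm height.
- tray: shallow blue plastic tray, fixed, 210 x 125 mm outside, walls 4 mm thick and 20 mm high, floor 4 mm thick. Origin: centre of the underside, long side along its own x.
- jar_a: small round honey jar, amber glass with a steel lid, straight-sided, 50 mm tall, about 90 g, either slim (40 mm across) or wide (50 mm); the name does not tell which. Origin: centre of the underside, z up. Thin glass: the fingers may load it with at most 80 N in all (both added); a grip set to 20 to 25 N is safe and holds it. May be absent.
- jar_b: small round honey jar, amber glass with a steel lid, straight-sided, 50 mm tall, about 90 g, either slim (40 mm across) or wide (50 mm); the name does not tell which. Origin: centre of the underside, z up. Thin glass: the fingers may load it with at most 80 N in all (both added); a grip set to 20 to 25 N is safe and holds it. May be absent.
- jar_c: small round honey jar, amber glass with a steel lid, straight-sided, 50 mm tall, about 90 g, either slim (40 mm across) or wide (50 mm); the name does not tell which. Origin: centre of the underside, z up. Thin glass: the fingers may load it with at most 80 N in all (both added); a grip set to 20 to 25 N is safe and holds it. May be absent.
- jar_d: small round honey jar, amber glass with a steel lid, straight-sided, 50 mm tall, about 90 g, either slim (40 mm across) or wide (50 mm); the name does not tell which. Origin: centre of the underside, z up. Thin glass: the fingers may load it with at most 80 N in all (both added); a grip set to 20 to 25 N is safe and holds it. May be absent.
- jar_e: small round honey jar, amber glass with a steel lid, straight-sided, 50 mm tall, about 90 g, either slim (40 mm across) or wide (50 mm); the name does not tell which. Origin: centre of the underside, z up. Thin glass: the fingers may load it with at most 80 N in all (both added); a grip set to 20 to 25 N is safe and holds it. May be absent.
- jar_f: small round honey jar, amber glass with a steel lid, straight-sided, 50 mm tall, about 90 g, either slim (40 mm across) or wide (50 mm); the name does not tell which. Origin: centre of the underside, z up. Thin glass: the fingers may load it with at most 80 N in all (both added); a grip set to 20 to 25 N is safe and holds it. May be absent.
- mug: white mug, 76 mm across, 90 mm tall: leave alone. Origin: centre of the underside.
- can: food can, 72 mm across, 110 mm tall: leave alone. Origin: centre of the underside.

How it is judged:
On the way, in this order (a step that is already met when the one before it is completed fails the run):
1. the lamp head is swung well clear of the rack (knob more than 170 mm from the rack's middle, seen from above) (horizontal distance between lamp_knob and rack_mid above 0.17 m), for 0.2 s.
2. every slim jar stands wholly between the rails and every wide jar stands in the tray (x of jar_a in the frame of rack between -0.026 and 0.09 m and y of jar_a in the frame of rack between -0.006 and 0.006 m and z of each of jar_a, jar_d, jar_e in the frame of rack below 0.01 m and angle between each of jar_a, jar_d, jar_e, jar_b, jar_c, jar_f's own z axis and vertical below 0.15 rad and x of jar_d in the frame of rack between -0.026 and 0.09 m and y of jar_d in the frame of rack between -0.006 and 0.006 m and x of jar_e in the frame of rack between -0.026 and 0.09 m and y of jar_e in the frame of rack between -0.006 and 0.006 m and x of jar_b in the frame of tray between -0.09 and 0.09 m and y of jar_b in the frame of tray between -0.05 and 0.05 m and z of each of jar_b, jar_c, jar_f in the frame of tray below 0.01 m and x of jar_c in the frame of tray between -0.09 and 0.09 m and y of jar_c in the frame of tray between -0.05 and 0.05 m and x of jar_f in the frame of tray between -0.09 and 0.09 m and y of jar_f in the frame of tray between -0.05 and 0.05 m), for 0.3 s.
3. the lamp head is back over the middle of the rack (horizontal distance between lamp_knob and rack_mid below 0.06 m), for 0.2 s.
At the end, for the whole second after the job is handed in: Every slim jar stands upright on the rack's floor between the rails (centre within 6 mm of the lane's middle line, jar wholly inside to within 6 mm), every wide jar stands upright on the tray's floor, the lamp knob is within 60 mm of the rack's middle seen from above, and all are at rest (all of step 2 and horizontal distance between lamp_knob and rack_mid below 0.06 m and velocity of joint lamp_arm between -0.05 and 0.05 rad/s and linear speed of each of jar_a, jar_b, jar_c, jar_d, jar_e, jar_f below 0.02 m/s); the robot touches nothing.
It fails at once if a jar is squeezed or pressed by the fingers with more than 80 N in all (contact force between the fingers and jar_a above 80 N or contact force between the fingers and jar_b above 80 N or contact force between the fingers and jar_c above 80 N or contact force between the fingers and jar_d above 80 N or contact force between the fingers and jar_e above 80 N or contact force between the fingers and jar_f above 80 N).
It fails at once if the mug or the can is moved by more than 20 mm (distance of any of mug, can from where it was at the start of the episode above 0.02 m).
Of jar_a, jar_b, jar_c, jar_d, jar_e, jar_f only 4 to 6 are there at a start; the rules pass over those that are not, and their reading is None.
At some moment in a run one of jar_a, jar_b, jar_c, jar_d, jar_e, jar_f may be knocked a few centimetres aside while the robot is not near it.
Once in a run the grip may slacken for a moment while it holds something.
It also fails if it takes over 210 s, if anything falls off the work surface, if the arm or the gripper's body presses on something with over 40 N, if the wrist force passes 120 N, or if a joint passes its speed limit or range.

ROBOT

A 7-joint arm with a two-finger parallel gripper is mounted at the origin on the work surface. World frame = base frame: x ahead of the robot, y to its left, z up, the work surface at z = 0. Lengths are in m, angles in rad, forces in N, time in s.
With the tool pointing down it reaches from about 0.425 to 0.925 m from the base axis. Payload 6.8 kg.
Tool frame: the origin (TCP) lies between the finger pads; the fingertips stand r.tcp_to_tips ahead of it and the grasp point (between the pads) is the TCP (r.tcp_to_tips is the distance from the TCP to the fingertips, in m); z points along the fingers, y is the line along which they close (so a half turn about z gives the same grasp; the last joint's range is limited). The gripper opens to 85 mm and grips with 20 to 120 N. Pads are 22 mm wide; open, the fingers measure 114 mm over their backs; the gripper's body (76 mm by 85 mm) begins 54 mm behind the grasp point. The pads swing forward as they close: fully open they stand 13 mm farther back than shut.
Start: joints at [1.241, 0.477, 0.022, 1.555, -0.011, 1.109, -0.083], TCP at [0.148, -0.658, 0.25] pointing down, gripper open.
Joint ranges: [-2.96, 2.96], [-0.34, 2.1], [-1.41, 1.46], [0.24, 2.44], [-1.37, 4.51], [0.17, 1.92], [-2.96, 2.96]. Speed limits (rad/s): [2.39, 2.39, 3.14, 3.14, 3.14, 3.14, 3.14].

INTERFACE

Orientations are given as a rotation vector (axis times angle).
In Python, from bench import r gives the robot as it stands.
- The arm moves only by the tool servo_tool, never from a script. Its argument "commands" is a list of rows, each a list of 2 entries, a list of its own where there are three numbers: the shift along the tool's x, y, z normalised to -1 to 1, where 1 is 250 mm, then the turn, a rotation vector about the tool's x, y, z normalised to -1 to 1, where 1 is 90 degrees. In form: [[[dx, dy, dz], [ax, ay, az]], ...]. A call has 1 to 20 rows; each row is the pose to reach, as a shift and turn from the pose commanded when the call began, along the tool's axes at that moment; what a row does not reach only later rows make up. A row lasts 1/10 s, in which the tool goes at most 50 mm and 8.59 degrees, less where a joint would pass 70% of its speed; a pose out of reach is approached as far as the arm can. A call with a number of a shift or a turn outside -1 to 1 is refused whole. A call with a gripper value outside its range is refused whole. "claw" is the closure, from 0 (fully open) to 1 (shut), set as the call begins (left out, the last holds). The fingers move at their own pace and stop on an object; "squeeze" is the grip in N (left out, the last holds). Time passes only in rows, so rows that repeat a pose let the fingers close. It gives the time, the measured TCP pose, the force, the opening and the grip force at its end, in the units of the state.
- r.get_obs(): the state, without advancing time (a new reading comes with each control period).
- r.grab_frame(name): name is "side" or "top" or "wrist"; returns (picture, depth): 384x512x3 uint8, red, green, blue; 384x512 float32, m along the optical axis (not along the pixel's ray), 0 where there is no reading.
- r.camera_model(name): a dict with "fx", "fy", "cx", "cy" (pixels), "extrinsics" (4x4, takes a point from camera to world coordinates); the wrist camera has in their place "hand_eye" (4x4, takes a point from camera to tool coordinates, whose origin is the TCP and whose axes are the flange's). Camera axes: x right, y down, z forward; pixel columns grow to the right and rows downward; lengths in m; the calibration is good to about 2 mm. A picture is of the moment at which its call begins: read the wrist's pose just before it. camera_model takes no time and is no camera call.
- r.hand_in(): hands the job in; it is judged then, once.
Trained networks look in the newest picture that a camera, given by its name, has taken for a name from the list of things; names that differ only in an ending like _2 or _b are one class to them, and where a whole thing is asked for, a point or a joint stands for the part that bears it (a point fixed in the world has none). Each returns a list of dicts, best first, with "confidence" (0 to 1); they miss things now and then, are a little off and sometimes report something else, mostly with a low value. They report only what shows in the picture. A call takes as long as a camera call.
- r.boxes_of(camera, target): "uv" ([column, row] in pixels, amid what is visible of it).
- r.mark_of(camera, target): "uv" ([column, row] in pixels: a listed point, or the origin of a listed thing).
The state is a dict: "clock": time; "joints": joint angles; "qvel": joint speeds; "tau": joint torques, N m; "tcp_pos": TCP position; "orientation": TCP orientation; "contact_force": force on the tool from outside, world axes, zero at the start; "moment": the same for the moment, N m; "grip_width": finger opening in m; "gripper_force": force on a finger pad.
Only numpy, scipy, OpenCV 4.12 (cv2) and the standard library are available. Lean on these libraries where they do the work, as an engineer would, in place of code of your own. Each camera call takes 0.05 s, during which the arm holds its last target. There are 200 camera calls.

## Working session

There is one attempt and no reset: what is moved stays moved. The work goes in short steps, Python scripts to look and compute and a tool call to move; the robot and the scene stay as the last step left them, time stands still between calls to the robot, and variables do not carry over. Pictures are saved under pics/ and viewed, at most 14 in all, crops included, and the job is handed in when it is done.

Besides the shell and the picture viewer there is one more tool, called after "Request:" by a JSON object that holds its "name" and its "arguments", one argument or row to a line. servo_tool: Moves the arm, as the interface text tells. Scaled input: -1 to 1 covers 250 mm each way for a shift and 90 degrees each way for a turn. Its arguments: {"type":"object","properties":{"commands":{"type":"array"},"claw":{"type":"number"},"squeeze":{"type":"number"}},"required":["commands"]}

```bash
ls; mkdir -p pics; cat > h.py <<'E'
import numpy as np, cv2
from scipy.spatial.transform import Rotation as R
from bench import r
def pose():
    o=r.get_obs(); T=np.eye(4); T[:3,:3]=R.from_rotvec(o["orientation"]).as_matrix(); T[:3,3]=o["tcp_pos"]; return T
def ext(n):
    c=r.camera_model(n); return c,(pose()@np.array(c["hand_eye"]) if n=="wrist" else np.array(c["extrinsics"]))
def grab(n,f=None):
    c,E=ext(n); p,d=r.grab_frame(n)
    if f: cv2.imwrite("pics/"+f,cv2.cvtColor(p,cv2.COLOR_RGB2BGR))
    return p,d,c,E
def cloud(d,c,E):
    v,u=np.mgrid[:d.shape[0],:d.shape[1]]
    P=np.stack([(u-c["cx"])/c["fx"]*d,(v-c["cy"])/c["fy"]*d,d],-1)@E[:3,:3].T+E[:3,3]
    P[d==0]=np.nan; return P
def at(uv,z,c,E):  # pixel ray onto plane z
    ray=E[:3,:3]@np.array([(uv[0]-c["cx"])/c["fx"],(uv[1]-c["cy"])/c["fy"],1]); return E[:3,3]+ray*(z-E[2,3])/ray[2]
E
python3 - <<'E'
from h import *
o=r.get_obs(); print(o, r.tcp_to_tips)
for n in("top","side"):
    p,d,c,E=grab(n,n+"0.png"); print(n,c["fx"],E[:3,3].round(3),E[:3,2].round(2)); P=cloud(d,c,E)
    for t in ["jar_a","lamp_knob","lamp_hinge","rack_mouth","rack_mid","rack","tray","mug","can"]:
        print(t,[(np.round(m["uv"]).astype(int).tolist(),round(m["confidence"],2),at(m["uv"],{"lamp_knob":.242,"lamp_hinge":.2,"rack_mouth":.005,"rack_mid":.005}.get(t,0),c,E)[:2].round(3).tolist()) for m in r.mark_of(n,t)])
E
```

```text
pics
{'clock': 0.0, 'joints': array([ 1.24091802,  0.47784935,  0.02232096,  1.55644276, -0.01145679,
        1.10930936, -0.08308931]), 'qvel': array([ 0.00098329,  0.00120464,  0.00040333,  0.00014795,  0.00034979,
       -0.0005385 ,  0.00123805]), 'tau': array([-7.22855602e-04, -5.96454406e+01,  1.60778582e+00, -2.81197000e+01,
        1.24153990e-02,  9.40399943e-03, -2.56235012e-06]), 'tcp_pos': array([ 0.14834096, -0.65792623,  0.24929599]), 'orientation': array([-3.12045417e+00, -3.47557765e-01,  5.93007977e-04]), 'contact_force': array([ 0.32554289, -0.43296349,  0.55868197]), 'moment': array([ 0.01664463,  0.01448215, -0.01175879]), 'gripper_force': 0.0, 'grip_width': 0.08552459649507434} 0.019
top 426.11432168818055 [ 0.455 -0.018  1.436] [ 0.12 -0.02 -0.99]
jar_a [([176, 256], 0.72, [0.411, 0.222]), ([176, 225], 0.71, [0.513, 0.225]), ([177, 199], 0.56, [0.602, 0.22]), ([148, 202], 0.47, [0.593, 0.318]), ([141, 224], 0.47, [0.521, 0.34]), ([147, 252], 0.47, [0.427, 0.32])]
lamp_knob [([272, 182], 0.77, [0.617, -0.089]), ([275, 215], 0.59, [0.524, -0.093])]
lamp_hinge [([3
[... 407 characters left out ...]
0.09 -0.83 -0.55]
jar_a [([312, 304], 0.98, [0.424, 0.211]), ([240, 340], 0.84, [0.597, 0.336]), ([272, 303], 0.83, [0.526, 0.216]), ([269, 337], 0.74, [0.529, 0.322]), ([246, 303], 0.73, [0.597, 0.221]), ([312, 339], 0.62, [0.424, 0.317])]
lamp_knob [([253, 167], 0.93, [0.606, -0.086])]
lamp_hinge [([235, 149], 0.59, [0.693, -0.295])]
rack_mouth [([288, 229], 0.6, [0.494, -0.1])]
rack_mid [([264, 227], 0.83, [0.575, -0.103]), ([249, 165], 0.5, [0.678, -0.542])]
rack [([272, 227], 0.77, [0.55, -0.11]), ([271, 333], 0.26, [0.523, 0.309])]
tray [([265, 260], 0.89, [0.56, 0.05])]
mug [([200, 249], 0.6, [0.768, 0.017])]
can [([182, 278], 0.94, [0.788, 0.146]), ([312, 337], 0.31, [0.426, 0.311])]
```

View pics/top0.png

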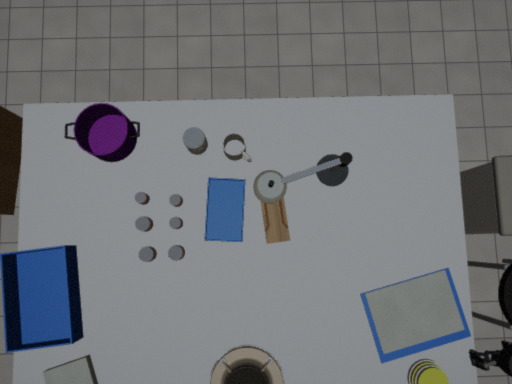

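View pics/side0.png

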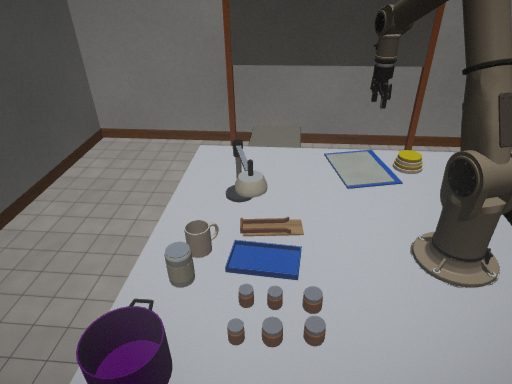

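```bash
python3 - <<'E'
from h import *
p,d,c,E=grab("top"); P=cloud(d,c,E); z=P[...,2]
# jar lids
m=((z>.035)&(z<.065)&(P[...,1]>.15)).astype(np.uint8)
n,l,s,_=cv2.connectedComponentsWithStats(m)
for i in range(1,n):
    if s[i,4]<25: continue
    q=P[l==i]; t=q[q[:,2]>np.median(q[:,2])-.006]; (cx,cy),(w,h),a=cv2.minAreaRect(t[:,:2].astype(np.float32)); print("jar",s[i,4],np.round([cx,cy,w,h,np.median(q[:,2])],3))
# knob, lamp
q=P[(z>.25)&(z<.28)&(P[...,1]<0)&(P[...,1]>-.3)&(P[...,0]>.4)]; print("knob",len(q),np.median(q,0).round(3))
q=P[(z>.19)&(z<.24)&(P[...,0]>.5)&(P[...,1]>-.4)&(P[...,1]<.1)]; print("bar/shade",len(q),q.min(0).round(3),q.max(0).round(3))
# rack, tray colours
hsv=cv2.cvtColor(p,cv2.COLOR_RGB2HSV)
print("px rack",hsv[225,280],"tray",hsv[207,224])
for nm,m in(("tray",(abs(hsv[...,0].astype(int)-hsv[207,224,0])<10)&(hsv[...,1]>80)&(z<.03)),("rack",(abs(hsv[...,0].astype(int)-15)<8)&(hsv[...,1]>60)&(z<.035)&(P[...,1]<0)&(P[...,1]>-.25)&(P[...,0]<.8))):
    n,l,s,_=cv2.connectedComponentsWithStats(m.astype(np.uint8)); i=1+np.argmax(s[1:,4]); q=P[m]
    (cx,cy),(w,h),a=cv2.minAreaRect(P[l==i][:,:2].astype(np.float32)); print(nm,s[i],np.round([cx,cy,w,h,a],3))
E
```

```text
jar 208 [0.846 0.475 0.077 0.16  0.051]
jar 25 [0.834 0.358 0.042 0.004 0.05 ]
jar 115 [0.757 0.405 0.03  0.127 0.051]
jar 119 [0.606 0.331 0.033 0.036 0.049]
jar 118 [0.596 0.219 0.036 0.033 0.049]
jar 184 [0.521 0.324 0.046 0.046 0.05 ]
jar 116 [0.52  0.22  0.035 0.036 0.049]
jar 379 [0.309 0.541 0.297 0.007 0.051]
jar 185 [0.425 0.219 0.046 0.045 0.049]
jar 193 [0.421 0.314 0.048 0.045 0.049]
jar 601 [0.255 0.709 0.337 0.148 0.05 ]
jar 524 [0.067 0.554 0.154 0.075 0.037]
knob 27 [ 0.613 -0.085  0.261]
bar/shade 1229 [ 0.571 -0.326  0.19 ] [ 0.703 -0.041  0.24 ]
px rack [ 17  95 105] tray [107 152 144]
tray [  12  248   58   98 4747] [0.297 0.659 0.292 0.161 6.15 ]
rack [261 198  29  45 918] [ 0.52  -0.109  0.142  0.077  6.501]
```

Slim jars (lids ~35 mm across) are at (.606,.331), (.596,.219) and (.520,.220). The wide ones are at (.521,.324), (.425,.219) and (.421,.314). The lamp knob at top-picture pixel (272,182) stands over the rack, the rack's ledge shows at (276,240), and the tray is at (225,210). Lamp first.

```bash
cat >> h.py <<'E'
def rows(*wps):  # (x,y,z,yaw rad of tool x) -> tool-axis rows from the present pose
    T=pose(); 
    for x,y,z,a in wps:
        G=np.array([[np.cos(a),np.sin(a),0],[np.sin(a),-np.cos(a),0],[0,0,-1.]])
        s=T[:3,:3].T@(np.array([x,y,z])-T[:3,3])/.25; w=R.from_matrix(T[:3,:3].T@G).as_rotvec()/(np.pi/2)
        print([s.round(4).tolist(),w.round(4).tolist()], "n>=%d"%np.ceil(max(np.linalg.norm(s)*5,np.linalg.norm(w)*90/8.59)))
E
python3 - <<'E'
from h import *
rows((.3,-.5,.33,.0),(.613,-.087,.37,.0))
E
```

```text
[[0.7306, -0.4851, -0.3187], [0.0, -0.0, 0.1412]] n>=5
[[2.3153, -1.8213, -0.4787], [0.0, -0.0, 0.1412]] n>=15
```

Request:
{"name": "servo_tool", "arguments": {
  "commands": [
    [[0.73,-0.485,-0.32],[0,0,0.141]],
    [[0.73,-0.485,-0.32],[0,0,0.141]],
    [[0.73,-0.485,-0.32],[0,0,0.141]],
    [[0.73,-0.485,-0.32],[0,0,0.141]],
    [[0.73,-0.485,-0.32],[0,0,0.141]],
    [[1,-1,-0.48],[0,0,0.141]],
    [[1,-1,-0.48],[0,0,0.141]],
    [[1,-1,-0.48],[0,0,0.141]],
    [[1,-1,-0.48],[0,0,0.141]],
    [[1,-1,-0.48],[0,0,0.141]]
  ],
  "claw": 0
}}

```text
clock: 2.05
tcp_pos: [0.338, -0.3588, 0.3712]
orientation: [3.14, 0.005, 0.002]
contact_force: [-0.2, 0.4, -0.2]
grip_width: 0.0853
gripper_force: 0.0
```

```bash
python3 - <<'E'
from h import *
print(pose()[:3,3])
rows((.613,-.087,.37,.0))
E
```

```text
[ 0.33799149 -0.3587521   0.37117501]
[[1.1032, -1.0838, 0.0044], [0.001, -0.0008, 0.0019]] n>=8
```

Request:
{"name": "servo_tool", "arguments": {
  "commands": [
    [[0.9,-0.9,0],[0,0,0]],
    [[0.9,-0.9,0],[0,0,0]],
    [[0.9,-0.9,0],[0,0,0]],
    [[0.9,-0.9,0],[0,0,0]],
    [[0.9,-0.9,0],[0,0,0]],
    [[0.9,-0.9,0],[0,0,0]],
    [[0.9,-0.9,0],[0,0,0]],
    [[0.9,-0.9,0],[0,0,0]]
  ]
}}

```text
clock: 2.85
tcp_pos: [0.564, -0.1328, 0.369]
orientation: [-3.14, -0.006, 0.002]
contact_force: [-0.4, -0.8, -0.5]
grip_width: 0.0851
gripper_force: 0.0
```

```bash
python3 - <<'E'
from h import *
p,d,c,E=grab("wrist","w1.png"); print(E.round(2)); P=cloud(d,c,E);z=P[...,2]
for t,h in (("lamp_knob",.242),("lamp_hinge",.2)): print(t,[(m["uv"],m["confidence"],at(m["uv"],h,c,E)) for m in r.mark_of("wrist",t)])
q=P[(z>.255)&(z<.275)&(P[...,1]>-.15)&(P[...,0]>.57)]; print(len(q),q.min(0),q.max(0),np.median(q,0))
rows((.613,-.087,.37,0),(.613,-.087,.247,0))
E
```

```text
[[ 0.   -0.95 -0.31  0.64]
 [-1.   -0.    0.   -0.13]
 [-0.    0.31 -0.95  0.49]
 [ 0.    0.    0.    1.  ]]
lamp_knob [([188.3, 117.2], 0.62, array([ 0.61449045, -0.08287571,  0.242     ]))]
lamp_hinge [([38.0, 219.1], 0.6, array([0.51140135, 0.07744857, 0.2       ])), ([473.2, 19.7], 0.57, array([ 0.68780412, -0.30842896,  0.2       ]))]
422 [ 0.60757178 -0.09330621  0.25501734] [ 0.62294934 -0.07816708  0.26347594] [ 0.61554664 -0.08623363  0.26158143]
[[0.2052, -0.2007, -0.0019], [0.0005, 0.001, -0.0019]] n>=2
[[0.2059, -0.2011, 0.4901], [0.0005, 0.001, -0.0019]] n>=3
```

View pics/w1.png

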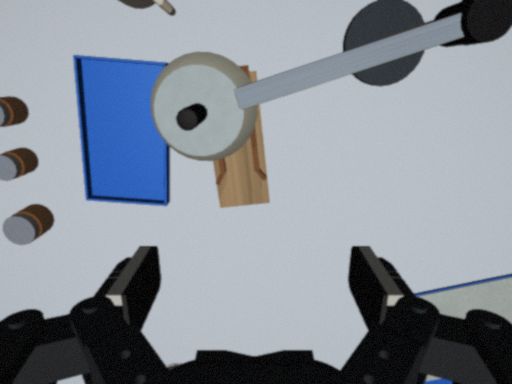

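The wrist view shows the knob at (190,117), the lamp bar running up-right to the hinge, and the rack beneath. Knob (.615,-.086) and hinge (.688,-.308) agree with the 234 mm radius.

Request:
{"name": "servo_tool", "arguments": {
  "commands": [
    [[0.205,-0.188,0],[0,0,0]],
    [[0.205,-0.188,0],[0,0,0]],
    [[0.205,-0.188,0.2],[0,0,0]],
    [[0.205,-0.188,0.4],[0,0,0]],
    [[0.205,-0.188,0.488],[0,0,0]],
    [[0.205,-0.188,0.488],[0,0,0]]
  ]
}}

```text
clock: 3.6
tcp_pos: [0.6106, -0.0896, 0.2443]
orientation: [3.141, -0.003, -0.012]
contact_force: [-0.6, 0.7, 0.5]
grip_width: 0.0854
gripper_force: 0.0
```

Request:
{"name": "servo_tool", "arguments": {
  "commands": [
    [[0,0,0],[0,0,0]],
    [[0,0,0],[0,0,0]],
    [[0,0,0],[0,0,0]],
    [[0,0,0],[0,0,0]],
    [[0,0,0],[0,0,0]],
    [[0,0,0],[0,0,0]],
    [[0,0,0],[0,0,0]],
    [[0,0,0],[0,0,0]],
    [[0,0,0],[0,0,0]],
    [[0,0,0],[0,0,0]]
  ],
  "claw": 1,
  "squeeze": 30
}}

```text
clock: 4.6
tcp_pos: [0.614, -0.0853, 0.2496]
orientation: [-3.139, -0.003, -0.002]
contact_force: [-2.3, 5.1, 5.5]
grip_width: 0.0152
gripper_force: 30.2
```

```bash
python3 - <<'E'
from h import *
H=np.array([.688,-.308]); k=pose()[:2,3]-H; print(pose()[:3,3],np.linalg.norm(k))
z=pose()[2,3]
W=[]
for t in np.arange(.15,1.36,.15):
    q=H+np.array([[np.cos(t),-np.sin(t)],[np.sin(t),np.cos(t)]])@k; W.append((*q,z,0))
rows(*W)
print(W[-1])
E
```

```text
[ 0.61398988 -0.0852632   0.24961078] 0.23471084610306964
[[-0.1299, 0.054, -0.0003], [-0.0013, -0.0009, 0.0014]] n>=1
[[-0.2504, 0.1267, -0.0006], [-0.0013, -0.0009, 0.0014]] n>=2
[[-0.3585, 0.2167, -0.001], [-0.0013, -0.0009, 0.0014]] n>=3
[[-0.4521, 0.3218, -0.0013], [-0.0013, -0.0009, 0.0014]] n>=3
[[-0.5289, 0.4397, -0.0017], [-0.0013, -0.0009, 0.0014]] n>=4
[[-0.5871, 0.5677, -0.002], [-0.0013, -0.0009, 0.0014]] n>=5
[[-0.6257, 0.703, -0.0024], [-0.0013, -0.0009, 0.0014]] n>=5
[[-0.6435, 0.8426, -0.0027], [-0.0013, -0.0009, 0.0014]] n>=6
[[-0.6403, 0.9833, -0.003], [-0.0013, -0.0009, 0.0014]] n>=6
(np.float64(0.45446178755223665), np.float64(-0.33143255438748054), np.float64(0.2496107789004747), 0)
```

Request:
{"name": "servo_tool", "arguments": {
  "commands": [
    [[-0.065,0.024,0],[0,0,0]],
    [[-0.13,0.054,0],[0,0,0]],
    [[-0.192,0.088,0],[0,0,0]],
    [[-0.25,0.127,0],[0,0,0]],
    [[-0.306,0.17,0],[0,0,0]],
    [[-0.358,0.217,0],[0,0,0]],
    [[-0.407,0.268,0],[0,0,0]],
    [[-0.452,0.322,0],[0,0,0]],
    [[-0.493,0.38,0],[0,0,0]],
    [[-0.529,0.44,0],[0,0,0]],
    [[-0.56,0.503,0],[0,0,0]],
    [[-0.587,0.568,0],[0,0,0]],
    [[-0.609,0.635,0],[0,0,0]],
    [[-0.626,0.703,0],[0,0,0]],
    [[-0.637,0.772,0],[0,0,0]],
    [[-0.643,0.843,0],[0,0,0]],
    [[-0.644,0.913,0],[0,0,0]],
    [[-0.64,0.983,0],[0,0,0]],
    [[-0.64,0.983,0],[0,0,0]],
    [[-0.64,0.983,0],[0,0,0]]
  ]
}}

```text
clock: 6.6
tcp_pos: [0.4533, -0.3344, 0.2486]
orientation: [3.141, -0.002, -0.001]
contact_force: [-4.7, -0.9, 6.0]
grip_width: 0.015
gripper_force: 30.3
```

Request:
{"name": "servo_tool", "arguments": {
  "commands": [
    [[0,0,0],[0,0,0]],
    [[0,0,0],[0,0,0]],
    [[0,0,0],[0,0,0]],
    [[0,0,0],[0,0,0]],
    [[0,0,0],[0,0,0]],
    [[0,0,-0.2],[0,0,0]],
    [[0,0,-0.4],[0,0,0]],
    [[0,0,-0.4],[0,0,0]]
  ],
  "claw": 0
}}

```text
clock: 7.4
tcp_pos: [0.4567, -0.3348, 0.3558]
orientation: [3.135, 0.0, 0.017]
contact_force: [0.3, -1.0, 0.4]
grip_width: 0.0854
gripper_force: 0.0
```

```bash
python3 - <<'E'
from h import *
print(pose()[:3,3])
p,d,c,E=grab("top","t2.png"); P=cloud(d,c,E);z=P[...,2]
for t in("lamp_knob","rack_mouth","rack_mid","rack","tray"): print(t,[(np.round(m["uv"]).tolist(),round(m["confidence"],2),at(m["uv"],{"lamp_knob":.242,"rack_mouth":.005,"rack_mid":.005}.get(t,0),c,E)[:2].round(3).tolist()) for m in r.mark_of("top",t)])
hsv=cv2.cvtColor(p,cv2.COLOR_RGB2HSV).astype(int)
for nm,m in(("tray",(abs(hsv[...,0]-107)<10)&(hsv[...,1]>80)&(z<.03)&(abs(P[...,1]-.06)<.1)&(abs(P[...,0]-.565)<.15)),("rack",(abs(hsv[...,0]-15)<8)&(hsv[...,1]>50)&(z<.035)&(abs(P[...,1]+.11)<.08)&(abs(P[...,0]-.56)<.15))):
    q=P[m]; q=q[~np.isnan(q[:,0])]; (cx,cy),(w,h),a=cv2.minAreaRect(q[:,:2].astype(np.float32)); print(nm,len(q),np.round([cx,cy,w,h,a],3))
cv2.imwrite("pics/t2c.png",cv2.resize(cv2.cvtColor(p[150:280,120:320],cv2.COLOR_RGB2BGR),None,fx=4,fy=4))
rows((.5,-.2,.36,0),(.47,-.05,.36,0))
E
```

```text
[ 0.45668989 -0.3347749   0.35578594]
lamp_knob [([360.0, 238.0], 0.88, [0.454, -0.33])]
rack_mouth [([276.0, 233.0], 0.91, [0.478, -0.113])]
rack_mid [([273.0, 203.0], 0.81, [0.578, -0.103]), ([146.0, 202.0], 0.67, [0.595, 0.323])]
rack [([272.0, 212.0], 0.72, [0.549, -0.101])]
tray [([225.0, 210.0], 0.84, [0.559, 0.06])]
tray 2346 [5.6100e-01 5.9000e-02 1.2500e-01 2.0900e-01 8.5847e+01]
rack 1400 [ 0.552 -0.105  0.206  0.078  6.523]
[[0.1882, -0.5318, -0.0527], [-0.0009, 0.0015, 0.0002]] n>=3
[[0.0684, -1.1318, -0.0515], [-0.0009, 0.0015, 0.0002]] n>=6
```

View pics/t2c.png

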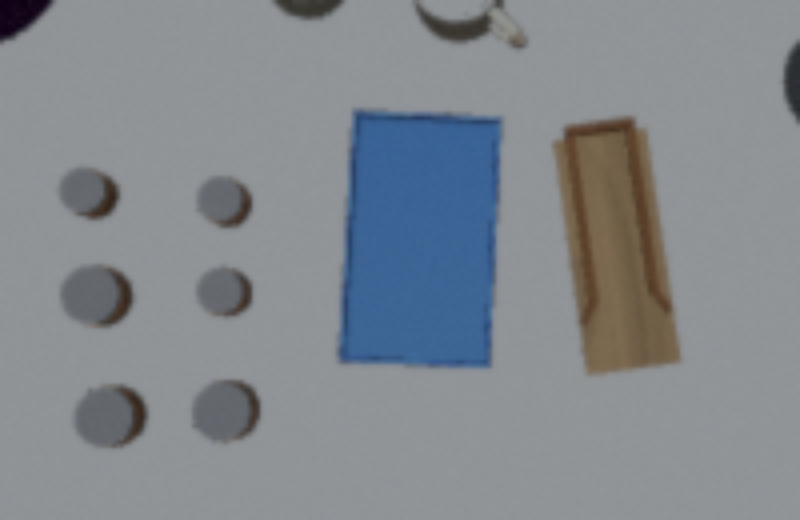

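Rack, tray and all six jars are clear in the crop, with the lamp well off. Now a closer wrist look at the rack.

Request:
{"name": "servo_tool", "arguments": {
  "commands": [
    [[0.17,-0.88,0],[0,0,-0.0726]],
    [[0.17,-0.88,0],[0,0,-0.0726]],
    [[0.17,-0.88,0],[0,0,-0.0726]],
    [[0.17,-0.88,0],[0,0,-0.0726]],
    [[0.17,-0.88,0],[0,0,-0.0726]],
    [[0.17,-0.88,0],[0,0,-0.0726]],
    [[0.17,-0.88,0],[0,0,-0.0726]]
  ]
}}

```text
clock: 8.4
tcp_pos: [0.4957, -0.1134, 0.3474]
orientation: [3.136, 0.181, -0.003]
contact_force: [-0.2, -0.8, 0.6]
grip_width: 0.0853
gripper_force: 0.0
```

```bash
cat > rack.py <<'E'
from h import *
print(r.get_obs()["tcp_pos"],r.get_obs()["orientation"])
p,d,c,E=grab("wrist","w2.png"); P=cloud(d,c,E);z=P[...,2]
for t in("rack_mouth","rack_mid","rack"): print(t,[(np.round(m["uv"]).tolist(),round(m["confidence"],2),at(m["uv"],0 if t=="rack" else .005,c,E)[:2].round(4).tolist()) for m in r.mark_of("wrist",t)])
hsv=cv2.cvtColor(p,cv2.COLOR_RGB2HSV).astype(int)
near=(abs(P[...,1]+.105)<.08)&(abs(P[...,0]-.552)<.14)
m=near&(hsv[...,1]>50)&(z<.035)&(abs(hsv[...,0]-15)<10)
q=P[m]; (cx,cy),(w,h),a=cv2.minAreaRect(q[:,:2].astype(np.float32)); print("rack",len(q),np.round([cx,cy,w,h,a],4),"floor z",np.percentile(q[:,2],[5,50,95]).round(4))
# rail tops in coarse rack frame
a=np.radians(6.5); u=np.array([np.cos(a),np.sin(a)]); v=np.array([-u[1],u[0]]); q=P[near&(z>.014)&(z<.03)]; l=(q[:,:2]-[.552,-.105])
X,Y=l@u,l@v
for lo in np.arange(-.06,.12,.02):
    k=(X>lo)&(X<lo+.02)
    for s in(-1,1):
        y=Y[k&(Y*s>0)&(abs(Y)<.036)]
        if len(y)>20: print(round(lo+.01,3),s,len(y),np.percentile(y,[3,50,97]).round(4))
print("stop",np.percentile(X,[1,99]).round(4))
E
python3 rack.py
```

```text
[ 0.49565971 -0.113427    0.34741285] [ 3.13634434e+00  1.80931485e-01 -2.68351781e-03]
rack_mouth [([252.0, 142.0], 0.56, [0.4857, -0.111])]
rack_mid [([254.0, 73.0], 0.86, [0.5792, -0.1032]), ([16.0, 88.0], 0.53, [0.5223, 0.2156])]
rack [([253.0, 95.0], 0.64, [0.5503, -0.1053])]
rack 9042 [ 0.5529 -0.1053  0.2066  0.0787  6.4974] floor z [0.0035 0.0052 0.0201]
-0.05 -1 70 [-0.0352 -0.0295 -0.0238]
-0.05 1 77 [0.0214 0.0284 0.0351]
-0.03 -1 90 [-0.0305 -0.0271 -0.0235]
-0.03 1 89 [0.0212 0.0251 0.0281]
-0.01 -1 90 [-0.0301 -0.0266 -0.0232]
-0.01 1 93 [0.0209 0.0248 0.028 ]
0.01 -1 96 [-0.0297 -0.0262 -0.0229]
0.01 1 106 [0.0208 0.0247 0.0286]
0.03 -1 112 [-0.0305 -0.0265 -0.0226]
0.03 1 94 [0.0216 0.0254 0.0283]
0.05 -1 103 [-0.0301 -0.0263 -0.0234]
0.05 1 104 [0.0212 0.025  0.0279]
0.07 -1 105 [-0.0297 -0.0269 -0.0231]
0.07 1 119 [0.021  0.0248 0.0287]
0.09 -1 220 [-0.0304 -0.0237 -0.0017]
0.09 1 212 [0.002  0.022  0.0283]
0.11 -1 101 [-0.0295 -0.015  -0.0005]
0.11 1 96 [0.0007 0.0141 0.0287]
stop [-0.0571  0.1041]
```

View pics/w2.png

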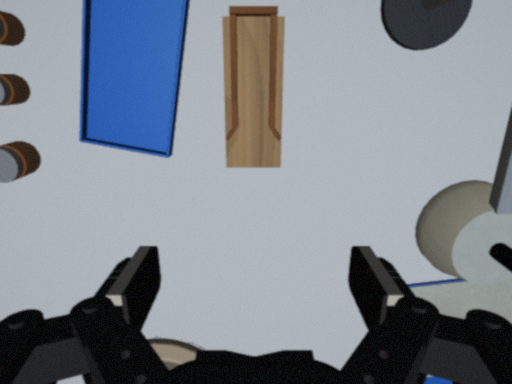

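```bash
cat >> h.py <<'E'
A=.114; O=np.array([.5500,-.1058]); U=np.array([np.cos(A),np.sin(A)]); V=np.array([-U[1],U[0]])
def rk(x,z,y=0.): return (*(O+x*U+y*V),z,A)
def jars():
    p,d,c,E=grab("top"); P=cloud(d,c,E); z=P[...,2]
    m=((z>.035)&(z<.075)&(P[...,1]>-.2)&(P[...,1]<.37)&(P[...,0]>.35)&(P[...,0]<.7)).astype(np.uint8)
    n,l,s,_=cv2.connectedComponentsWithStats(m); L=[]
    for i in range(1,n):
        if s[i,4]<60: continue
        q=P[l==i]; (cx,cy),(w,h),a=cv2.minAreaRect(q[q[:,2]>np.median(q[:,2])-.006][:,:2].astype(np.float32)); q2=(np.array([cx,cy])-O)
        print("jar",i,s[i,4],np.round([cx,cy,np.median(q[:,2])],3),"rack xy",np.round([q2@U,q2@V],3)); L.append((cx,cy))
    return L
E
python3 - <<'E'
from h import *
jars(); rows((.520,.220,.14,A),(.520,.220,.038,A))
E
```

```text
jar 1 115 [0.606 0.331 0.049] rack xy [0.105 0.427]
jar 2 117 [0.596 0.219 0.049] rack xy [0.083 0.318]
jar 3 181 [0.521 0.324 0.049] rack xy [0.02  0.431]
jar 4 116 [0.52  0.22  0.049] rack xy [0.007 0.327]
jar 5 183 [0.425 0.219 0.049] rack xy [-0.087  0.337]
jar 6 192 [0.421 0.314 0.05 ] rack xy [-0.08   0.431]
[[0.2463, -1.3199, 0.8318], [0.0, 0.0004, -0.0014]] n>=8
[[0.2465, -1.3199, 1.2398], [0.0, 0.0004, -0.0014]] n>=10
```

Request:
{"name": "servo_tool", "arguments": {
  "commands": [
    [[0.246,-1,0.5],[0,0,0]],
    [[0.246,-1,0.5],[0,0,0]],
    [[0.246,-1,0.5],[0,0,0]],
    [[0.246,-1,0.5],[0,0,0]],
    [[0.246,-1,0.5],[0,0,0]],
    [[0.246,-1,0.5],[0,0,0]],
    [[0.246,-1,0.5],[0,0,0]]
  ]
}}

```text
clock: 9.35
tcp_pos: [0.5273, 0.1467, 0.2212]
orientation: [-3.133, -0.189, 0.005]
contact_force: [-0.4, 0.0, 0.9]
grip_width: 0.0856
gripper_force: 0.0
```

```bash
python3 - <<'E'
from h import *
print(pose()[:3,3]); rows((.520,.220,.14,A),(.520,.220,.038,A))
E
```

```text
[0.52726349 0.14671384 0.22119362]
[[0.0075, -0.2936, 0.3255], [-0.0017, 0.002, 0.0043]] n>=3
[[0.0088, -0.2925, 0.7335], [-0.0017, 0.002, 0.0043]] n>=4
```

Request:
{"name": "servo_tool", "arguments": {
  "commands": [
    [[0,-0.32,0.2],[0,0,0]],
    [[0,-0.32,0.33],[0,0,0]],
    [[0,-0.32,0.33],[0,0,0]],
    [[0,-0.32,0.45],[0,0,0]],
    [[0,-0.32,0.6],[0,0,0]],
    [[0,-0.32,0.74],[0,0,0]],
    [[0,-0.32,0.74],[0,0,0]],
    [[0,-0.32,0.74],[0,0,0]],
    [[0,-0.32,0.74],[0,0,0]]
  ]
}}

```text
clock: 10.25
tcp_pos: [0.5212, 0.2216, 0.0404]
orientation: [-3.136, -0.178, -0.005]
contact_force: [0.0, 0.1, -0.3]
grip_width: 0.0856
gripper_force: 0.0
```

Request:
{"name": "servo_tool", "arguments": {
  "commands": [
    [[0,0,0],[0,0,0]],
    [[0,0,0],[0,0,0]],
    [[0,0,0],[0,0,0]],
    [[0,0,0],[0,0,0]],
    [[0,0,0],[0,0,0]],
    [[0,0,0],[0,0,0]],
    [[0,0,0],[0,0,0]],
    [[0,0,0],[0,0,0]],
    [[0,0,0],[0,0,0]],
    [[0,0,0],[0,0,0]]
  ],
  "claw": 1,
  "squeeze": 22
}}

```text
clock: 11.25
tcp_pos: [0.5199, 0.2216, 0.0391]
orientation: [3.136, 0.179, 0.002]
contact_force: [-1.1, -1.3, 6.7]
grip_width: 0.0391
gripper_force: 21.6
```

```bash
python3 - <<'E'
from h import *
o=r.get_obs(); print(o["tcp_pos"],o["grip_width"],o["gripper_force"]); x,y,z=o["tcp_pos"]
rows((x,y,.075,A),rk(-.073,.075),rk(-.073,.0435))
E
```

```text
[0.51991376 0.22161382 0.03913897] 0.039103976520704936 21.59120947122574
[[0.0001, 0.0, -0.1434], [0.0001, -0.0006, 0.0002]] n>=1
[[-0.3217, 1.3148, -0.1435], [0.0001, -0.0006, 0.0002]] n>=7
[[-0.3218, 1.3148, -0.0175], [0.0001, -0.0006, 0.0002]] n>=7
```

Request:
{"name": "servo_tool", "arguments": {
  "commands": [
    [[0,0,-0.07],[0,0,0]],
    [[0,0,-0.144],[0,0,0]],
    [[-0.03,0.12,-0.144],[0,0,0]],
    [[-0.07,0.28,-0.144],[0,0,0]],
    [[-0.11,0.44,-0.144],[0,0,0]],
    [[-0.15,0.6,-0.144],[0,0,0]],
    [[-0.19,0.76,-0.144],[0,0,0]],
    [[-0.23,0.9,-0.144],[0,0,0]],
    [[-0.25,1,-0.144],[0,0,0]],
    [[-0.25,1,-0.144],[0,0,0]],
    [[-0.25,1,-0.144],[0,0,0]],
    [[-0.25,1,-0.144],[0,0,0]]
  ]
}}

```text
clock: 12.45
tcp_pos: [0.4862, -0.0326, 0.0745]
orientation: [-3.136, -0.182, -0.001]
contact_force: [0.4, 0.1, -0.5]
grip_width: 0.0394
gripper_force: 22.6
```

```bash
python3 - <<'E'
from h import *
o=r.get_obs(); print(o["tcp_pos"],o["grip_width"],o["gripper_force"])
rows(rk(-.073,.075),rk(-.073,.0445))
E
```

```text
[ 0.48621591 -0.03263608  0.07446023] 0.03941422958438254 22.57692664861679
[[-0.0724, 0.3196, -0.0024], [-0.0004, -0.0004, 0.0013]] n>=2
[[-0.0725, 0.3197, 0.1196], [-0.0004, -0.0004, 0.0013]] n>=2
```

Request:
{"name": "servo_tool", "arguments": {
  "commands": [
    [[-0.036,0.16,0],[0,0,0]],
    [[-0.073,0.317,0],[0,0,0]],
    [[-0.073,0.317,0],[0,0,0]],
    [[-0.073,0.317,0.06],[0,0,0]],
    [[-0.073,0.317,0.1],[0,0,0]],
    [[-0.073,0.317,0.118],[0,0,0]],
    [[-0.073,0.317,0.118],[0,0,0]],
    [[-0.073,0.317,0.118],[0,0,0]]
  ]
}}

```text
clock: 13.25
tcp_pos: [0.4771, -0.1139, 0.0448]
orientation: [-3.136, -0.182, 0.0]
contact_force: [0.4, -0.2, -0.7]
grip_width: 0.0395
gripper_force: 22.9
```

Request:
{"name": "servo_tool", "arguments": {
  "commands": [
    [[0,0,0],[0,0,0]],
    [[0,0,0],[0,0,0]],
    [[0,0,0],[0,0,0]],
    [[0,0,0],[0,0,0]],
    [[0,0,0],[0,0,0]],
    [[-0.06,0,0],[0,0,0]],
    [[-0.12,0,0],[0,0,0]],
    [[-0.18,0,0],[0,0,0]],
    [[-0.18,0,0],[0,0,0]],
    [[-0.18,0,0],[0,0,0]]
  ],
  "claw": 0
}}

```text
clock: 14.25
tcp_pos: [0.4327, -0.1199, 0.045]
orientation: [3.136, 0.179, 0.001]
contact_force: [0.7, -0.3, 0.9]
grip_width: 0.0853
gripper_force: 0.0
```

```bash
python3 - <<'E'
from h import *
o=r.get_obs(); print(o["tcp_pos"],o["grip_width"],o["contact_force"]); print((o["tcp_pos"][:2]-O)@U,(o["tcp_pos"][:2]-O)@V); jars()
p,d,c,E=grab("wrist","w3.png")
E
```

```text
[ 0.43273649 -0.11994793  0.04498732] 0.08533789351710616 [ 0.6960049  -0.31260479  0.91187506]
-0.11811173391412541 -0.0007169882415003869
jar 1 116 [0.606 0.331 0.049] rack xy [0.105 0.427]
jar 2 118 [0.596 0.22  0.049] rack xy [0.083 0.318]
jar 3 182 [0.521 0.325 0.049] rack xy [0.02  0.431]
jar 4 76 [ 0.484 -0.112  0.055] rack xy [-0.066  0.002]
jar 5 184 [0.425 0.219 0.049] rack xy [-0.087  0.337]
jar 6 194 [0.422 0.313 0.049] rack xy [-0.08   0.431]
```

View pics/w3.png

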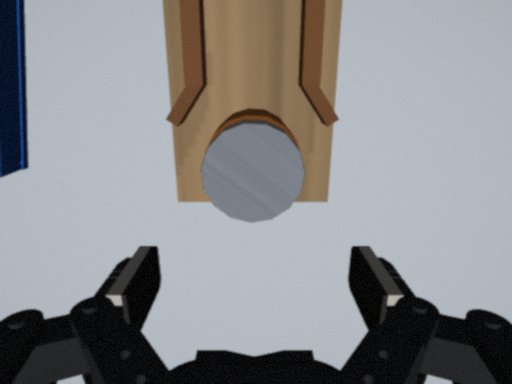

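The jar stands upright on the ledge at (252,170), centred with the lane at column ~253. Now push it in.

Request:
{"name": "servo_tool", "arguments": {
  "commands": [
    [[0,0,0],[0,0,0]],
    [[0,0,0],[0,0,0]],
    [[0,0,0],[0,0,0]],
    [[0,0,0],[0,0,0]],
    [[0,0,0],[0,0,0]],
    [[0,0,0],[0,0,0]],
    [[0.03,0,0],[0,0,0]],
    [[0.06,0,0],[0,0,0]],
    [[0.1,0,0],[0,0,0]],
    [[0.14,0,0],[0,0,0]],
    [[0.18,0,0],[0,0,0]],
    [[0.22,0,0],[0,0,0]],
    [[0.26,0,0],[0,0,0]],
    [[0.3,0,0],[0,0,0]],
    [[0.34,0,0],[0,0,0]],
    [[0.38,0,0],[0,0,0]],
    [[0.42,0,0],[0,0,0]],
    [[0.45,0,0],[0,0,0]],
    [[0.47,0,0],[0,0,0]],
    [[0.47,0,0],[0,0,0]]
  ],
  "claw": 1
}}

```text
clock: 16.35
tcp_pos: [0.5496, -0.1063, 0.0448]
orientation: [-3.136, -0.18, -0.001]
contact_force: [0.3, 0.4, -0.3]
grip_width: -0.0
gripper_force: 0.0
```

```bash
python3 - <<'E'
from h import *
o=r.get_obs(); print(o["tcp_pos"],o["grip_width"],o["contact_force"]); print((o["tcp_pos"][:2]-O)@U,(o["tcp_pos"][:2]-O)@V); jars()
p,d,c,E=grab("wrist","w4.png")
E
```

```text
[ 0.54963188 -0.10628806  0.04483486] -4.825993572277808e-05 [ 0.28576378  0.41605451 -0.3399959 ]
-0.00042124821920122774 -0.0004430144108228109
jar 1 115 [0.605 0.331 0.05 ] rack xy [0.105 0.428]
jar 2 114 [0.596 0.219 0.05 ] rack xy [0.083 0.318]
jar 3 180 [0.52  0.324 0.049] rack xy [0.019 0.431]
jar 4 186 [0.425 0.218 0.05 ] rack xy [-0.087  0.336]
jar 5 195 [0.421 0.314 0.049] rack xy [-0.08   0.432]
```

View pics/w4.png

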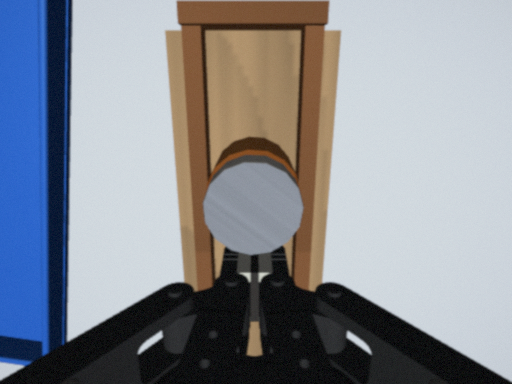

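The jar slid between the rails, lid at (253,205), contacted by the closed fingers. Pushing further, then retreat.

Request:
{"name": "servo_tool", "arguments": {
  "commands": [
    [[0.03,0,0],[0,0,0]],
    [[0.07,0,0],[0,0,0]],
    [[0.11,0,0],[0,0,0]],
    [[0.14,0,0],[0,0,0]],
    [[0.16,0,0],[0,0,0]],
    [[0.17,0,0],[0,0,0]],
    [[0.17,0,0],[0,0,0]],
    [[0.13,0,0],[0,0,0]],
    [[0.1,0,0],[0,0,0]],
    [[0.1,0,-0.19],[0,0,0]],
    [[0.1,0,-0.38],[0,0,0]],
    [[0.1,-0.2,-0.38],[0,0,0]],
    [[0.1,-0.4,-0.38],[0,0,0]],
    [[0.2,-0.6,-0.38],[0,0,0]],
    [[0.25,-0.8,-0.38],[0,0,0]],
    [[0.3,-1,-0.38],[0,0,0]],
    [[0.3,-1,-0.38],[0,0,0]],
    [[0.3,-1,-0.38],[0,0,0]],
    [[0.3,-1,-0.38],[0,0,0]]
  ]
}}

```text
clock: 18.35
tcp_pos: [0.5943, 0.1483, 0.1394]
orientation: [3.135, 0.177, -0.002]
contact_force: [0.2, -0.6, 0.9]
grip_width: 0.0003
gripper_force: 0.0
```

```bash
python3 - <<'E'
from h import *
o=r.get_obs(); print(o["tcp_pos"]); L=jars()
x,y=min(L,key=lambda q:np.hypot(q[0]-.596,q[1]-.219)); rows((x,y,.14,A),(x,y,.038,A))
E
```

```text
[0.59432489 0.14830689 0.13940668]
jar 1 116 [ 0.622 -0.096  0.054] rack xy [0.073 0.001]
jar 2 118 [0.606 0.331 0.05 ] rack xy [0.105 0.428]
jar 3 184 [0.521 0.324 0.05 ] rack xy [0.02 0.43]
jar 4 186 [0.425 0.218 0.049] rack xy [-0.087  0.336]
jar 5 195 [0.421 0.314 0.049] rack xy [-0.08   0.431]
[[0.1257, -0.7262, -0.0039], [0.0013, 0.0006, -0.0015]] n>=4
[[0.1261, -0.727, 0.4041], [0.0013, 0.0006, -0.0015]] n>=5
```

Request:
{"name": "servo_tool", "arguments": {
  "commands": [
    [[0.04,-0.28,0],[0,0,0]],
    [[0.04,-0.28,0],[0,0,0]],
    [[0.04,-0.28,0],[0,0,0]],
    [[0.04,-0.28,0],[0,0,0]],
    [[0.04,-0.28,0.13],[0,0,0]],
    [[0.04,-0.28,0.26],[0,0,0]],
    [[0.04,-0.28,0.405],[0,0,0]],
    [[0.04,-0.28,0.405],[0,0,0]],
    [[0.04,-0.28,0.405],[0,0,0]]
  ],
  "claw": 0
}}

```text
clock: 19.3
tcp_pos: [0.597, 0.2189, 0.0386]
orientation: [3.135, 0.176, -0.002]
contact_force: [0.2, 1.1, 0.4]
grip_width: 0.0853
gripper_force: 0.0
```

```bash
python3 - <<'E'
from h import *
print(pose()[:3,3])
p,d,c,E=grab("wrist")
print([(np.round(m["uv"]).tolist(),round(m["confidence"],2),at(m["uv"],.0,c,E)[:2].round(4).tolist()) for m in r.mark_of("wrist","jar_a")])
E
```

```text
[0.59704854 0.21888226 0.03863252]
[([65.0, 321.0], 0.93, [0.5249, 0.325]), ([40.0, 192.0], 0.87, [0.6068, 0.3327]), ([251.0, 233.0], 0.75, [0.5951, 0.2202])]
```

Request:
{"name": "servo_tool", "arguments": {
  "commands": [
    [[0,0,0],[0,0,0]],
    [[0,0,0],[0,0,0]],
    [[0,0,0],[0,0,0]],
    [[0,0,0],[0,0,0]],
    [[0,0,0],[0,0,0]],
    [[0,0,0],[0,0,0]],
    [[0,0,0],[0,0,0]],
    [[0,0,-0.07],[0,0,0]],
    [[0,0,-0.145],[0,0,0]],
    [[-0.05,0.1,-0.145],[0,0,0]],
    [[-0.12,0.24,-0.145],[0,0,0]],
    [[-0.2,0.4,-0.145],[0,0,0]],
    [[-0.28,0.56,-0.145],[0,0,0]],
    [[-0.36,0.72,-0.145],[0,0,0]],
    [[-0.44,0.88,-0.145],[0,0,0]],
    [[-0.5,1,-0.145],[0,0,0]],
    [[-0.5,1,-0.145],[0,0,0]],
    [[-0.5,1,-0.145],[0,0,0]]
  ],
  "claw": 1,
  "squeeze": 22
}}

```text
clock: 21.2
tcp_pos: [0.5014, -0.0422, 0.0756]
orientation: [3.136, 0.176, 0.002]
contact_force: [0.4, 0.3, -0.9]
grip_width: 0.0387
gripper_force: 22.6
```

```bash
python3 - <<'E'
from h import *
o=r.get_obs(); print(o["tcp_pos"],o["grip_width"],o["gripper_force"])
rows(rk(-.073,.075),rk(-.073,.0445))
E
```

```text
[ 0.50137819 -0.04223765  0.0756178 ] 0.03871254910106245 22.57322520017624
[[-0.1272, 0.2749, 0.0024], [0.0002, -0.0006, -0.0011]] n>=2
[[-0.1274, 0.2749, 0.1244], [0.0002, -0.0006, -0.0011]] n>=2
```

Request:
{"name": "servo_tool", "arguments": {
  "commands": [
    [[-0.06,0.14,0],[0,0,0]],
    [[-0.127,0.272,0],[0,0,0]],
    [[-0.127,0.272,0],[0,0,0]],
    [[-0.127,0.272,0.06],[0,0,0]],
    [[-0.127,0.272,0.1],[0,0,0]],
    [[-0.127,0.272,0.125],[0,0,0]],
    [[-0.127,0.272,0.125],[0,0,0]],
    [[-0.127,0.272,0.125],[0,0,0]]
  ]
}}

```text
clock: 22.0
tcp_pos: [0.4778, -0.1116, 0.0435]
orientation: [-3.136, -0.182, -0.0]
contact_force: [0.6, 0.1, -1.1]
grip_width: 0.0398
gripper_force: 23.7
```

Request:
{"name": "servo_tool", "arguments": {
  "commands": [
    [[0,0,0],[0,0,0]],
    [[0,0,0],[0,0,0]],
    [[0,0,0],[0,0,0]],
    [[0,0,0],[0,0,0]],
    [[0,0,0],[0,0,0]],
    [[-0.06,0,0],[0,0,0]],
    [[-0.12,0,0],[0,0,0]],
    [[-0.18,0,0],[0,0,0]],
    [[-0.18,0,0],[0,0,0]],
    [[-0.18,0,0],[0,0,0]]
  ],
  "claw": 0
}}

```text
clock: 23.0
tcp_pos: [0.4333, -0.1179, 0.0438]
orientation: [3.136, 0.179, 0.001]
contact_force: [0.1, -0.9, 0.1]
grip_width: 0.0856
gripper_force: 0.0
```

```bash
python3 - <<'E'
from h import *
o=r.get_obs(); print(o["tcp_pos"],o["grip_width"],o["contact_force"]); print((o["tcp_pos"][:2]-O)@U,(o["tcp_pos"][:2]-O)@V); jars()
E
```

```text
[ 0.4332888  -0.11793137  0.04376397] 0.08563566438952198 [ 0.14710381 -0.91188869  0.11977618]
-0.11733361383078504 0.0012236558181691918
jar 1 117 [ 0.622 -0.096  0.054] rack xy [0.073 0.001]
jar 2 117 [0.606 0.33  0.049] rack xy [0.105 0.427]
jar 3 187 [0.521 0.324 0.049] rack xy [0.02 0.43]
jar 4 67 [ 0.483 -0.109  0.054] rack xy [-0.067  0.004]
jar 5 186 [0.425 0.219 0.049] rack xy [-0.087  0.337]
jar 6 197 [0.421 0.314 0.049] rack xy [-0.08   0.431]
```

Request:
{"name": "servo_tool", "arguments": {
  "commands": [
    [[0,0,0],[0,0,0]],
    [[0,0,0],[0,0,0]],
    [[0,0,0],[0,0,0]],
    [[0,0,0],[0,0,0]],
    [[0,0,0],[0,0,0]],
    [[0,0.006,0],[0,0,0]],
    [[0.03,0.006,0],[0,0,0]],
    [[0.06,0.006,0],[0,0,0]],
    [[0.1,0.006,0],[0,0,0]],
    [[0.14,0.006,0],[0,0,0]],
    [[0.18,0.006,0],[0,0,0]],
    [[0.22,0.006,0],[0,0,0]],
    [[0.26,0.006,0],[0,0,0]],
    [[0.3,0.006,0],[0,0,0]],
    [[0.34,0.006,0],[0,0,0]],
    [[0.38,0.006,0],[0,0,0]],
    [[0.42,0.006,0],[0,0,0]],
    [[0.45,0.006,0],[0,0,0]],
    [[0.47,0.006,0],[0,0,0]],
    [[0.47,0.006,0],[0,0,0]]
  ],
  "claw": 1
}}

```text
clock: 25.05
tcp_pos: [0.5503, -0.1057, 0.0436]
orientation: [-3.136, -0.18, -0.001]
contact_force: [0.0, 0.2, -0.9]
grip_width: -0.0002
gripper_force: 0.0
```

Request:
{"name": "servo_tool", "arguments": {
  "commands": [
    [[0,0,0],[0,0,0]],
    [[-0.06,0,0],[0,0,0]],
    [[-0.08,0,-0.19],[0,0,0]],
    [[-0.08,0,-0.38],[0,0,0]],
    [[-0.05,-0.2,-0.38],[0,0,0]],
    [[0,-0.4,-0.38],[0,0,0]],
    [[0.1,-0.6,-0.38],[0,0,0]],
    [[0.2,-0.8,-0.38],[0,0,0]],
    [[0.3,-1,-0.38],[0,0,0]],
    [[0.3,-1,-0.38],[0,0,0]],
    [[0.3,-1,-0.38],[0,0,0]]
  ]
}}

```text
clock: 26.15
tcp_pos: [0.5953, 0.1557, 0.1388]
orientation: [-3.133, -0.188, -0.001]
contact_force: [-0.0, -0.6, -0.0]
grip_width: 0.0003
gripper_force: 0.0
```

```bash
python3 - <<'E'
from h import *
o=r.get_obs(); print(o["tcp_pos"],o["contact_force"]); L=jars()
x,y=min(L,key=lambda q:np.hypot(q[0]-.606,q[1]-.33)); rows((x,y,.14,A),(x,y,.038,A))
E
```

```text
[0.59532808 0.1557476  0.13876502] [-0.02452941 -0.55544565 -0.04846391]
jar 1 232 [ 0.602 -0.099  0.054] rack xy [0.052 0.001]
jar 2 113 [0.606 0.331 0.049] rack xy [0.105 0.428]
jar 3 186 [0.521 0.324 0.049] rack xy [0.02 0.43]
jar 4 186 [0.424 0.219 0.049] rack xy [-0.088  0.337]
jar 5 194 [0.421 0.314 0.05 ] rack xy [-0.08   0.432]
[[0.1258, -0.7034, -0.0064], [-0.0002, 0.0003, 0.0021]] n>=4
[[0.126, -0.7032, 0.4016], [-0.0002, 0.0003, 0.0021]] n>=5
```

Request:
{"name": "servo_tool", "arguments": {
  "commands": [
    [[0.126,-0.35,0],[0,0,0]],
    [[0.126,-0.7,0],[0,0,0]],
    [[0.126,-0.7,0],[0,0,0]],
    [[0.126,-0.7,0],[0,0,0]],
    [[0.126,-0.7,0],[0,0,0]],
    [[0.126,-0.7,0.13],[0,0,0]],
    [[0.126,-0.7,0.26],[0,0,0]],
    [[0.126,-0.7,0.4],[0,0,0]],
    [[0.126,-0.7,0.4],[0,0,0]],
    [[0.126,-0.7,0.4],[0,0,0]]
  ],
  "claw": 0
}}

```text
clock: 27.2
tcp_pos: [0.6072, 0.3261, 0.0386]
orientation: [3.135, 0.176, -0.002]
contact_force: [-0.1, 0.6, 0.4]
grip_width: 0.0854
gripper_force: 0.0
```

Request:
{"name": "servo_tool", "arguments": {
  "commands": [
    [[0,0,0],[0,0,0]],
    [[0,0,0],[0,0,0]],
    [[0,0,0],[0,0,0]],
    [[0,0,0],[0,0,0]],
    [[0,0,0],[0,0,0]],
    [[0,0,0],[0,0,0]],
    [[0,0,0],[0,0,0]],
    [[0,0,-0.07],[0,0,0]],
    [[0,0,-0.145],[0,0,0]],
    [[0,0.1,-0.145],[0,0,0]],
    [[0,0.24,-0.145],[0,0,0]],
    [[-0.02,0.4,-0.145],[0,0,0]],
    [[-0.08,0.56,-0.145],[0,0,0]],
    [[-0.16,0.72,-0.145],[0,0,0]],
    [[-0.24,0.88,-0.145],[0,0,0]],
    [[-0.3,1,-0.145],[0,0,0]],
    [[-0.3,1,-0.145],[0,0,0]],
    [[-0.3,1,-0.145],[0,0,0]]
  ],
  "claw": 1,
  "squeeze": 22
}}

```text
clock: 29.0
tcp_pos: [0.5616, 0.0709, 0.0763]
orientation: [3.136, 0.177, 0.003]
contact_force: [-0.1, 0.1, -1.3]
grip_width: 0.0398
gripper_force: 22.6
```

```bash
python3 - <<'E'
from h import *
o=r.get_obs(); print(o["tcp_pos"],o["grip_width"],o["gripper_force"])
rows(rk(-.073,.075),rk(-.073,.0445))
E
```

```text
[0.56162687 0.07086274 0.07631057] 0.03979586058842437 22.64101356267929
[[-0.4175, 0.6974, 0.0046], [0.0002, -0.0013, -0.001]] n>=5
[[-0.4178, 0.6974, 0.1266], [0.0002, -0.0013, -0.001]] n>=5
```

Request:
{"name": "servo_tool", "arguments": {
  "commands": [
    [[-0.12,0.06,0],[0,0,0]],
    [[-0.26,0.16,0],[0,0,0]],
    [[-0.36,0.28,0],[0,0,0]],
    [[-0.417,0.42,0],[0,0,0]],
    [[-0.417,0.58,0],[0,0,0]],
    [[-0.417,0.697,0],[0,0,0]],
    [[-0.417,0.697,0],[0,0,0]],
    [[-0.417,0.697,0.06],[0,0,0]],
    [[-0.417,0.697,0.1],[0,0,0]],
    [[-0.417,0.697,0.126],[0,0,0]],
    [[-0.417,0.697,0.126],[0,0,0]],
    [[-0.417,0.697,0.126],[0,0,0]]
  ]
}}

```text
clock: 30.2
tcp_pos: [0.4772, -0.1117, 0.0427]
orientation: [-3.135, -0.184, 0.001]
contact_force: [0.2, -0.5, -1.4]
grip_width: 0.0391
gripper_force: 24.7
```

Request:
{"name": "servo_tool", "arguments": {
  "commands": [
    [[0,0,0],[0,0,0]],
    [[0,0,0],[0,0,0]],
    [[0,0,0],[0,0,0]],
    [[0,0,0],[0,0,0]],
    [[0,0,0],[0,0,0]],
    [[-0.06,0,0],[0,0,0]],
    [[-0.12,0,0],[0,0,0]],
    [[-0.18,0,0],[0,0,0]],
    [[-0.18,0,0],[0,0,0]],
    [[-0.18,0,0],[0,0,0]]
  ],
  "claw": 0
}}

```text
clock: 31.2
tcp_pos: [0.4331, -0.1187, 0.0435]
orientation: [3.136, 0.179, 0.001]
contact_force: [-0.4, -0.2, 0.5]
grip_width: 0.0851
gripper_force: 0.0
```

```bash
python3 - <<'E'
from h import *
o=r.get_obs(); print(o["tcp_pos"],o["grip_width"],o["contact_force"]); print((o["tcp_pos"][:2]-O)@U,(o["tcp_pos"][:2]-O)@V); jars()
E
```

```text
[ 0.43311085 -0.11869691  0.04351814] 0.08507657343951139 [-0.38178494 -0.20142186  0.49896022]
-0.11759748767832061 0.0004833203402006288
jar 1 229 [ 0.601 -0.098  0.054] rack xy [0.052 0.002]
jar 2 184 [0.521 0.325 0.049] rack xy [0.02  0.431]
jar 3 69 [ 0.482 -0.109  0.054] rack xy [-0.068  0.004]
jar 4 184 [0.425 0.219 0.05 ] rack xy [-0.088  0.337]
jar 5 199 [0.421 0.313 0.049] rack xy [-0.08   0.431]
```

Request:
{"name": "servo_tool", "arguments": {
  "commands": [
    [[0,0,0],[0,0,0]],
    [[0,0,0],[0,0,0]],
    [[0,0,0],[0,0,0]],
    [[0,0,0],[0,0,0]],
    [[0,0,0],[0,0,0]],
    [[0,0,0],[0,0,0]],
    [[0.03,0,0],[0,0,0]],
    [[0.06,0,0],[0,0,0]],
    [[0.1,0,0],[0,0,0]],
    [[0.14,0,0],[0,0,0]],
    [[0.18,0,0],[0,0,0]],
    [[0.22,0,0],[0,0,0]],
    [[0.25,0,0],[0,0,0]],
    [[0.275,0,0],[0,0,0]],
    [[0.295,0,0],[0,0,0]],
    [[0.31,0,0],[0,0,0]],
    [[0.32,0,0],[0,0,0]],
    [[0.32,0,0],[0,0,0]]
  ],
  "claw": 1
}}

```text
clock: 33.05
tcp_pos: [0.5122, -0.1094, 0.0433]
orientation: [-3.136, -0.18, -0.0]
contact_force: [-0.3, -0.4, 0.2]
grip_width: 0.0003
gripper_force: 0.0
```

Request:
{"name": "servo_tool", "arguments": {
  "commands": [
    [[0,0,0],[0,0,0]],
    [[-0.06,0,0],[0,0,0]],
    [[-0.08,0,-0.19],[0,0,0]],
    [[-0.08,0,-0.38],[0,0,0]],
    [[-0.08,-0.2,-0.38],[0,0,0]],
    [[-0.08,-0.4,-0.38],[0,0,0]],
    [[-0.08,-0.6,-0.38],[0,0,0]],
    [[-0.08,-0.8,-0.38],[0,0,0]],
    [[-0.08,-1,-0.38],[0,0,0]],
    [[-0.08,-1,-0.38],[0,0,0]],
    [[-0.08,-1,-0.38],[0,0,0]]
  ]
}}

```text
clock: 34.15
tcp_pos: [0.4631, 0.1378, 0.1384]
orientation: [3.136, 0.185, 0.0]
contact_force: [-0.2, -0.5, -0.7]
grip_width: -0.0001
gripper_force: 0.0
```

```bash
python3 - <<'E'
from h import *
o=r.get_obs(); print(o["tcp_pos"],o["contact_force"]); L=jars()
x,y=min(L,key=lambda q:np.hypot(q[0]-.425,q[1]-.219)); rows((x,y,.14,A),(x,y,.038,A))
p,d,c,E=grab("top"); cv2.imwrite("pics/t5.png",cv2.resize(cv2.cvtColor(p[150:280,120:320],cv2.COLOR_RGB2BGR),None,fx=4,fy=4))
E
```

```text
[0.46311238 0.13780575 0.13838973] [-0.15352223 -0.53509717 -0.68055792]
jar 1 343 [ 0.582 -0.1    0.054] rack xy [0.033 0.002]
jar 2 185 [0.521 0.324 0.049] rack xy [0.02 0.43]
jar 3 195 [0.421 0.314 0.049] rack xy [-0.08   0.431]
[[-0.0855, -0.7245, -0.0081], [0.0005, 0.0003, 0.0005]] n>=4
[[-0.0853, -0.7249, 0.3999], [0.0005, 0.0003, 0.0005]] n>=5
```

View pics/t5.png

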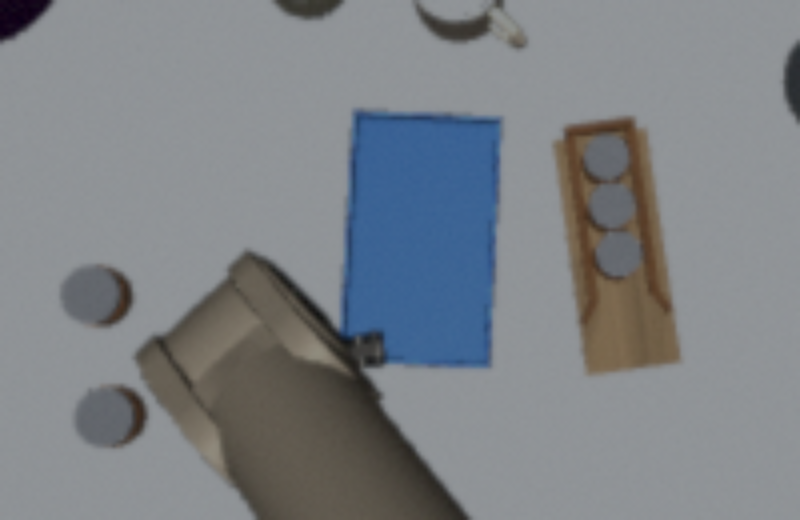

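Three slim jars stand in a row in the lane (crop (607,157), (611,205), (618,254)). Now the wide jars.

Request:
{"name": "servo_tool", "arguments": {
  "commands": [
    [[-0.115,-0.34,0],[0,0,0]],
    [[-0.115,-0.34,0],[0,0,0]],
    [[-0.115,-0.34,0],[0,0,0]],
    [[-0.115,-0.34,0],[0,0,0]],
    [[-0.115,-0.34,0],[0,0,0]],
    [[-0.115,-0.34,0.1],[0,0,0]]
  ],
  "claw": 0
}}

```text
clock: 34.85
tcp_pos: [0.4283, 0.2168, 0.115]
orientation: [-3.136, -0.173, -0.008]
contact_force: [1.1, 0.2, 0.0]
grip_width: 0.0848
gripper_force: 0.0
```

```bash
python3 - <<'E'
from h import *
print(pose()[:3,3])
p,d,c,E=grab("wrist")
print([(np.round(m["uv"]).tolist(),round(m["confidence"],2),at(m["uv"],.0,c,E)[:2].round(4).tolist()) for m in r.mark_of("wrist","jar_a")])
rows((.425,.219,.038,A))
E
```

```text
[0.42830807 0.2167641  0.11504185]
[([131.0, 182.0], 0.92, [0.4217, 0.3109]), ([112.0, 38.0], 0.86, [0.522, 0.323]), ([252.0, 192.0], 0.75, [0.4236, 0.218])]
[[0.0039, -0.0178, 0.293], [0.0016, 0.0025, -0.002]] n>=2
```

Request:
{"name": "servo_tool", "arguments": {
  "commands": [
    [[0,0,0.1],[0,0,0]],
    [[0,0,0.22],[0,0,0]],
    [[0,0,0.3],[0,0,0]],
    [[0,0,0.3],[0,0,0]],
    [[0,0,0.3],[0,0,0]]
  ]
}}

```text
clock: 35.45
tcp_pos: [0.4258, 0.2172, 0.0389]
orientation: [3.136, 0.178, -0.0]
contact_force: [0.0, -0.1, 0.6]
grip_width: 0.0853
gripper_force: 0.0
```

Request:
{"name": "servo_tool", "arguments": {
  "commands": [
    [[0,0,0],[0,0,0]],
    [[0,0,0],[0,0,0]],
    [[0,0,0],[0,0,0]],
    [[0,0,0],[0,0,0]],
    [[0,0,0],[0,0,0]],
    [[0,0,0],[0,0,0]],
    [[0,0,0],[0,0,0]],
    [[0,0,-0.07],[0,0,0]],
    [[0,0,-0.145],[0,0,0]],
    [[0.08,0.08,-0.145],[0,0,0]],
    [[0.2,0.2,-0.145],[0,0,0]],
    [[0.32,0.32,-0.145],[0,0,0]],
    [[0.44,0.45,-0.145],[0,0,0]],
    [[0.56,0.58,-0.145],[0,0,0]],
    [[0.66,0.68,-0.145],[0,0,0]],
    [[0.71,0.737,-0.145],[0,0,0]],
    [[0.71,0.737,-0.145],[0,0,0]],
    [[0.71,0.737,-0.145],[0,0,0]]
  ],
  "claw": 1,
  "squeeze": 22
}}

```text
clock: 37.25
tcp_pos: [0.6222, 0.0552, 0.0746]
orientation: [-3.136, -0.179, 0.001]
contact_force: [-0.4, 1.1, -0.9]
grip_width: 0.0493
gripper_force: 23.6
```

```bash
python3 - <<'E'
from h import *
o=r.get_obs(); print(o["tcp_pos"],o["grip_width"],o["gripper_force"])
rows((.622,.056,.075,A),(.622,.056,.043,A)); jars()
E
```

```text
[0.62219303 0.05517504 0.07458895] 0.04932348354426612 23.612355887889862
[[-0.0004, -0.0034, -0.0016], [-0.0003, 0.0003, -0.0001]] n>=1
[[-0.0003, -0.0033, 0.1264], [-0.0003, 0.0003, -0.0001]] n>=1
jar 1 313 [ 0.582 -0.1    0.054] rack xy [0.033 0.002]
jar 2 185 [0.521 0.325 0.049] rack xy [0.02  0.431]
jar 3 192 [0.422 0.314 0.049] rack xy [-0.079  0.432]
```

Request:
{"name": "servo_tool", "arguments": {
  "commands": [
    [[0,0,0.06],[0,0,0]],
    [[0,0,0.1],[0,0,0]],
    [[0,0,0.125],[0,0,0]],
    [[0,0,0.125],[0,0,0]],
    [[0,0,0.125],[0,0,0]]
  ]
}}

```text
clock: 37.8
tcp_pos: [0.6222, 0.0554, 0.0426]
orientation: [-3.136, -0.181, 0.001]
contact_force: [-0.1, -0.7, -1.0]
grip_width: 0.0491
gripper_force: 24.7
```

Request:
{"name": "servo_tool", "arguments": {
  "commands": [
    [[0,0,0],[0,0,0]],
    [[0,0,0],[0,0,0]],
    [[0,0,0],[0,0,0]],
    [[0,0,0],[0,0,0]],
    [[0,0,-0.15],[0,0,0]],
    [[0,0,-0.35],[0,0,0]],
    [[0,0,-0.4],[0,0,0]],
    [[-0.1,-0.15,-0.4],[0,0,0]],
    [[-0.2,-0.3,-0.4],[0,0,0]],
    [[-0.3,-0.45,-0.4],[0,0,0]],
    [[-0.4,-0.6,-0.4],[0,0,0]],
    [[-0.5,-0.75,-0.4],[0,0,0]],
    [[-0.6,-0.9,-0.4],[0,0,0]],
    [[-0.67,-1,-0.4],[0,0,0]],
    [[-0.67,-1,-0.4],[0,0,0]],
    [[-0.67,-1,-0.4],[0,0,0]]
  ],
  "claw": 0
}}

```text
clock: 39.4
tcp_pos: [0.4275, 0.2845, 0.1433]
orientation: [3.136, 0.182, 0.001]
contact_force: [0.9, -1.2, -0.4]
grip_width: 0.0852
gripper_force: 0.0
```

```bash
python3 - <<'E'
from h import *
print(pose()[:3,3]); jars()
p,d,c,E=grab("wrist")
print([(np.round(m["uv"]).tolist(),round(m["confidence"],2),at(m["uv"],.0,c,E)[:2].round(4).tolist()) for m in r.mark_of("wrist","jar_a")])
rows((.422,.314,.14,A),(.422,.314,.038,A))
E
```

```text
[0.42748121 0.28454864 0.14332036]
jar 1 342 [ 0.582 -0.1    0.054] rack xy [0.032 0.002]
jar 2 181 [0.618 0.056 0.054] rack xy [0.086 0.153]
jar 3 185 [0.52  0.324 0.049] rack xy [0.019 0.43 ]
[([221.0, 180.0], 0.93, [0.4214, 0.3111]), ([214.0, 48.0], 0.67, [0.5244, 0.3252])]
[[-0.013, -0.1264, 0.0123], [0.0005, -0.0, -0.0013]] n>=1
[[-0.013, -0.1267, 0.4203], [0.0005, -0.0, -0.0013]] n>=3
```

Request:
{"name": "servo_tool", "arguments": {
  "commands": [
    [[-0.013,-0.12,0],[0,0,0]],
    [[-0.013,-0.12,0.1],[0,0,0]],
    [[-0.013,-0.12,0.26],[0,0,0]],
    [[-0.013,-0.12,0.4],[0,0,0]],
    [[-0.013,-0.12,0.42],[0,0,0]],
    [[-0.013,-0.12,0.42],[0,0,0]],
    [[-0.013,-0.12,0.42],[0,0,0]]
  ]
}}

```text
clock: 40.25
tcp_pos: [0.4222, 0.3141, 0.0397]
orientation: [-3.135, -0.178, -0.003]
contact_force: [1.4, -0.0, 0.2]
grip_width: 0.0853
gripper_force: 0.0
```

Request:
{"name": "servo_tool", "arguments": {
  "commands": [
    [[0,0,0],[0,0,0]],
    [[0,0,0],[0,0,0]],
    [[0,0,0],[0,0,0]],
    [[0,0,0],[0,0,0]],
    [[0,0,0],[0,0,0]],
    [[0,0,0],[0,0,0]],
    [[0,0,0],[0,0,0]],
    [[0,0,-0.07],[0,0,0]],
    [[0,0,-0.145],[0,0,0]],
    [[0.02,0.1,-0.145],[0,0,0]],
    [[0.06,0.24,-0.145],[0,0,0]],
    [[0.12,0.4,-0.145],[0,0,0]],
    [[0.2,0.56,-0.145],[0,0,0]],
    [[0.3,0.72,-0.145],[0,0,0]],
    [[0.38,0.88,-0.145],[0,0,0]],
    [[0.42,1,-0.145],[0,0,0]],
    [[0.42,1,-0.145],[0,0,0]],
    [[0.42,1,-0.145],[0,0,0]]
  ],
  "claw": 1,
  "squeeze": 22
}}

```text
clock: 42.05
tcp_pos: [0.5541, 0.0765, 0.0747]
orientation: [-3.137, -0.176, -0.0]
contact_force: [0.6, -0.2, -1.0]
grip_width: 0.0491
gripper_force: 23.5
```

```bash
python3 - <<'E'
from h import *
o=r.get_obs(); print(o["tcp_pos"],o["grip_width"],o["gripper_force"])
rows((.557,.059,.043,A)); jars()
E
```

```text
[0.55406321 0.07646809 0.07467758] 0.04913879833734373 23.528020083904266
[[0.0038, 0.0708, 0.1267], [-0.0, -0.0001, -0.0012]] n>=1
jar 1 341 [ 0.582 -0.1    0.054] rack xy [0.033 0.002]
jar 2 72 [0.627 0.045 0.053] rack xy [0.094 0.141]
jar 3 184 [0.521 0.325 0.049] rack xy [0.02  0.431]
```

Request:
{"name": "servo_tool", "arguments": {
  "commands": [
    [[0.004,0.07,0],[0,0,0]],
    [[0.004,0.07,0.06],[0,0,0]],
    [[0.004,0.07,0.1],[0,0,0]],
    [[0.004,0.07,0.125],[0,0,0]],
    [[0.004,0.07,0.125],[0,0,0]],
    [[0.004,0.07,0.125],[0,0,0]]
  ]
}}

```text
clock: 42.7
tcp_pos: [0.5564, 0.0612, 0.0427]
orientation: [-3.136, -0.182, 0.001]
contact_force: [-0.7, 0.0, -0.9]
grip_width: 0.0493
gripper_force: 24.8
```

Request:
{"name": "servo_tool", "arguments": {
  "commands": [
    [[0,0,0],[0,0,0]],
    [[0,0,0],[0,0,0]],
    [[0,0,0],[0,0,0]],
    [[0,0,0],[0,0,0]],
    [[0,0,-0.15],[0,0,0]],
    [[0,0,-0.35],[0,0,0]],
    [[0,0,-0.4],[0,0,0]],
    [[0,-0.2,-0.4],[0,0,0]],
    [[0,-0.4,-0.4],[0,0,0]],
    [[-0.02,-0.6,-0.4],[0,0,0]],
    [[-0.02,-0.8,-0.4],[0,0,0]],
    [[-0.02,-1,-0.4],[0,0,0]],
    [[-0.02,-1,-0.4],[0,0,0]],
    [[-0.02,-1,-0.4],[0,0,0]]
  ],
  "claw": 0
}}

```text
clock: 44.1
tcp_pos: [0.5225, 0.3095, 0.1431]
orientation: [-3.136, -0.185, 0.001]
contact_force: [0.4, -0.9, -1.2]
grip_width: 0.0848
gripper_force: 0.0
```

```bash
python3 - <<'E'
from h import *
print(pose()[:3,3]); jars()
p,d,c,E=grab("wrist")
print([(np.round(m["uv"]).tolist(),round(m["confidence"],2),at(m["uv"],.0,c,E)[:2].round(4).tolist()) for m in r.mark_of("wrist","jar_a")])
rows((.521,.324,.14,A),(.521,.324,.038,A))
E
```

```text
[0.52249186 0.3095212  0.14308764]
jar 1 340 [ 0.582 -0.1    0.054] rack xy [0.033 0.002]
jar 2 181 [0.618 0.056 0.053] rack xy [0.086 0.153]
jar 3 180 [0.556 0.062 0.053] rack xy [0.025 0.166]
[([233.0, 175.0], 0.57, [0.5218, 0.3247])]
[[-0.0041, -0.0739, 0.0113], [0.001, 0.0002, -0.0013]] n>=1
[[-0.004, -0.0746, 0.4193], [0.001, 0.0002, -0.0013]] n>=3
```

Request:
{"name": "servo_tool", "arguments": {
  "commands": [
    [[-0.004,-0.07,0],[0,0,0]],
    [[-0.004,-0.07,0.1],[0,0,0]],
    [[-0.004,-0.07,0.26],[0,0,0]],
    [[-0.004,-0.07,0.4],[0,0,0]],
    [[-0.004,-0.07,0.42],[0,0,0]],
    [[-0.004,-0.07,0.42],[0,0,0]],
    [[-0.004,-0.07,0.42],[0,0,0]]
  ]
}}

```text
clock: 44.95
tcp_pos: [0.5217, 0.3253, 0.04]
orientation: [-3.135, -0.178, -0.003]
contact_force: [-0.2, -0.2, 0.8]
grip_width: 0.0857
gripper_force: 0.0
```

Request:
{"name": "servo_tool", "arguments": {
  "commands": [
    [[0,0,0],[0,0,0]],
    [[0,0,0],[0,0,0]],
    [[0,0,0],[0,0,0]],
    [[0,0,0],[0,0,0]],
    [[0,0,0],[0,0,0]],
    [[0,0,0],[0,0,0]],
    [[0,0,0],[0,0,0]],
    [[0,0,-0.07],[0,0,0]],
    [[0,0,-0.145],[0,0,0]],
    [[-0.06,0.1,-0.145],[0,0,0]],
    [[-0.15,0.24,-0.145],[0,0,0]],
    [[-0.2,0.4,-0.145],[0,0,0]],
    [[-0.22,0.56,-0.145],[0,0,0]],
    [[-0.22,0.72,-0.145],[0,0,0]],
    [[-0.22,0.88,-0.145],[0,0,0]],
    [[-0.22,1,-0.145],[0,0,0]],
    [[-0.22,1,-0.145],[0,0,0]],
    [[-0.22,1,-0.145],[0,0,0]]
  ],
  "claw": 1,
  "squeeze": 22
}}

```text
clock: 46.75
tcp_pos: [0.4951, 0.0701, 0.0758]
orientation: [-3.137, -0.177, -0.003]
contact_force: [-0.9, 1.0, 0.0]
grip_width: 0.0493
gripper_force: 23.4
```

```bash
python3 - <<'E'
from h import *
o=r.get_obs(); print(o["tcp_pos"],o["grip_width"],o["gripper_force"])
rows((.495,.064,.043,A)); jars()
E
```

```text
[0.49505517 0.07008153 0.07580996] 0.04929102805304424 23.441879153251648
[[-0.0032, 0.0241, 0.1312], [0.0, -0.0012, -0.0009]] n>=1
jar 1 336 [ 0.582 -0.1    0.054] rack xy [0.032 0.002]
jar 2 182 [0.62  0.056 0.053] rack xy [0.087 0.153]
jar 3 72 [0.565 0.052 0.054] rack xy [0.033 0.155]
```

Request:
{"name": "servo_tool", "arguments": {
  "commands": [
    [[-0.003,0.024,0.06],[0,0,0]],
    [[-0.003,0.024,0.1],[0,0,0]],
    [[-0.003,0.024,0.128],[0,0,0]],
    [[-0.003,0.024,0.128],[0,0,0]],
    [[-0.003,0.024,0.128],[0,0,0]]
  ]
}}

```text
clock: 47.3
tcp_pos: [0.4938, 0.065, 0.0418]
orientation: [-3.136, -0.181, 0.002]
contact_force: [-1.0, 0.9, -0.4]
grip_width: 0.0497
gripper_force: 25.2
```

Request:
{"name": "servo_tool", "arguments": {
  "commands": [
    [[0,0,0],[0,0,0]],
    [[0,0,0],[0,0,0]],
    [[0,0,0],[0,0,0]],
    [[0,0,0],[0,0,0]],
    [[0,0,-0.15],[0,0,0]],
    [[0,0,-0.35],[0,0,0]],
    [[0,0,-0.55],[0,0,0]],
    [[0,0,-0.75],[0,0,0]],
    [[0,0.2,-0.95],[0,0,0]],
    [[0,0.4,-1],[0,0,0]],
    [[-0.1,0.6,-1],[0,0,0]],
    [[-0.1,0.8,-1],[0,0,0]],
    [[-0.1,0.8,-1],[0,0,0]],
    [[-0.1,0.8,-1],[0,0,0]]
  ],
  "claw": 0
}}

```text
clock: 48.7
tcp_pos: [0.4915, -0.1419, 0.2924]
orientation: [3.136, 0.168, -0.001]
contact_force: [0.2, 1.0, 0.7]
grip_width: 0.0854
gripper_force: 0.0
```

```bash
python3 - <<'E'
from h import *
print(pose()[:3,3]); jars()
p,d,c,E=grab("top"); print([at(m["uv"],.242,c,E) for m in r.mark_of("top","lamp_knob")])
cv2.imwrite("pics/t6.png",cv2.resize(cv2.cvtColor(p[150:280,180:380],cv2.COLOR_RGB2BGR),None,fx=4,fy=4))
rows((.454,-.333,.37,.0))
E
```

```text
[ 0.49152236 -0.14186615  0.29236422]
jar 1 341 [ 0.582 -0.1    0.054] rack xy [0.033 0.002]
jar 2 181 [0.619 0.054 0.053] rack xy [0.087 0.151]
jar 3 180 [0.556 0.062 0.053] rack xy [0.025 0.166]
jar 4 180 [0.493 0.066 0.053] rack xy [-0.037  0.177]
[array([ 0.45323144, -0.33472433,  0.242     ])]
[[-0.2428, 0.7653, -0.3103], [-0.0004, -0.0, 0.0736]] n>=5
```

View pics/t6.png

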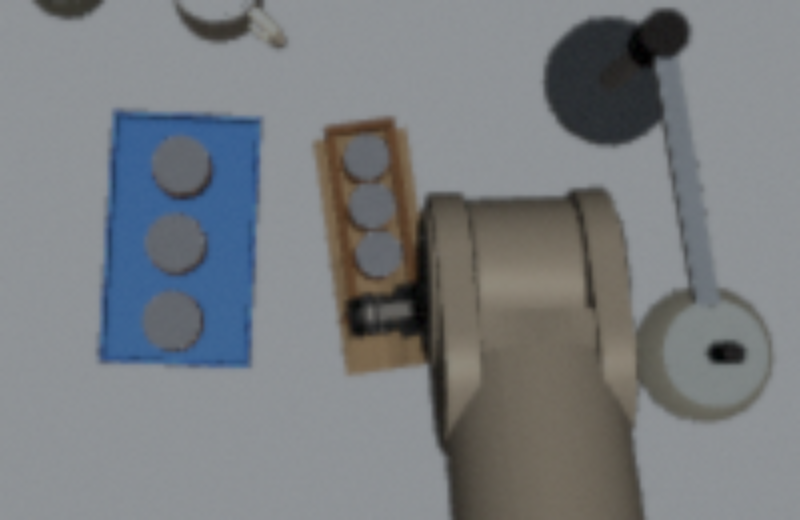

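Three jars stand in the tray and three in the rack, all upright. The knob is at (.453,-.334). Now the lamp goes back.

Request:
{"name": "servo_tool", "arguments": {
  "commands": [
    [[0,0,-0.2],[0,0,0.073]],
    [[-0.05,0.15,-0.3],[0,0,0.073]],
    [[-0.1,0.32,-0.3],[0,0,0.073]],
    [[-0.16,0.5,-0.3],[0,0,0.073]],
    [[-0.22,0.68,-0.3],[0,0,0.073]],
    [[-0.243,0.767,-0.3],[0,0,0.073]],
    [[-0.243,0.767,-0.3],[0,0,0.073]],
    [[-0.243,0.767,-0.3],[0,0,0.073]]
  ]
}}

```text
clock: 49.65
tcp_pos: [0.4546, -0.3327, 0.3674]
orientation: [-3.14, -0.003, -0.0]
contact_force: [-0.2, 0.4, 0.6]
grip_width: 0.0853
gripper_force: 0.0
```

```bash
python3 - <<'E'
from h import *
print(pose()[:3,3])
rows((.4535,-.334,.249,.0))
E
```

```text
[ 0.45464079 -0.33273604  0.36735218]
[[-0.0046, 0.0056, 0.4734], [-0.0008, -0.0001, 0.0012]] n>=3
```

Request:
{"name": "servo_tool", "arguments": {
  "commands": [
    [[-0.004,0.005,0.15],[0,0,0]],
    [[-0.004,0.005,0.3],[0,0,0]],
    [[-0.004,0.005,0.43],[0,0,0]],
    [[-0.004,0.005,0.47],[0,0,0]],
    [[-0.004,0.005,0.47],[0,0,0]]
  ]
}}

```text
clock: 50.15
tcp_pos: [0.4531, -0.3336, 0.2493]
orientation: [-3.14, -0.004, 0.003]
contact_force: [1.2, -0.7, 0.9]
grip_width: 0.0854
gripper_force: 0.0
```

Request:
{"name": "servo_tool", "arguments": {
  "commands": [
    [[0,0,0],[0,0,0]],
    [[0,0,0],[0,0,0]],
    [[0,0,0],[0,0,0]],
    [[0,0,0],[0,0,0]],
    [[0,0,0],[0,0,0]],
    [[0,0,0],[0,0,0]],
    [[0,0,0],[0,0,0]],
    [[0,0,0],[0,0,0]],
    [[0,0,0],[0,0,0]],
    [[0,0,0],[0,0,0]]
  ],
  "claw": 1,
  "squeeze": 30
}}

```text
clock: 51.15
tcp_pos: [0.453, -0.336, 0.2507]
orientation: [3.141, -0.001, 0.001]
contact_force: [-1.8, 1.2, 6.2]
grip_width: 0.0148
gripper_force: 29.2
```

```bash
python3 - <<'E'
from h import *
o=r.get_obs(); print(o["tcp_pos"],o["grip_width"],o["gripper_force"],o["contact_force"])
H=np.array([.688,-.308]); k=pose()[:2,3]-H; z=pose()[2,3]; W=[]
a0=np.arctan2(k[1],k[0])%(2*np.pi); M=np.array(rk(.03,0)[:2]); a1=np.arctan2(*(M-H)[::-1]); print(np.linalg.norm(k),a0,a1,np.linalg.norm(M-H))
n=np.linalg.norm(k)
for a in np.linspace(a0,a1,19)[1:]: W.append((*(H+n*np.array([np.cos(a),np.sin(a)])),z,0))
rows(*W); print(W[-1],M)
E
```

```text
[ 0.45301638 -0.33601822  0.25069621] 0.014821243116690063 29.2206010222435 [-1.84766751  1.215829    6.15506229]
0.2366480942521251 3.2602671448124334 2.0551888367555846 0.23234164383539752
[[-0.0054, -0.0631, -0.0], [0.0004, -0.0004, -0.0003]] n>=1
[[-0.0066, -0.1265, -0.0001], [0.0004, -0.0004, -0.0003]] n>=1
[[-0.0036, -0.1898, -0.0001], [0.0004, -0.0004, -0.0003]] n>=1
[[0.0037, -0.2527, -0.0002], [0.0004, -0.0004, -0.0003]] n>=2
[[0.0152, -0.315, -0.0002], [0.0004, -0.0004, -0.0003]] n>=2
[[0.0308, -0.3764, -0.0002], [0.0004, -0.0004, -0.0003]] n>=2
[[0.0505, -0.4367, -0.0002], [0.0004, -0.0004, -0.0003]] n>=3
[[0.0742, -0.4954, -0.0003], [0.0004, -0.0004, -0.0003]] n>=3
[[0.1017, -0.5525, -0.0003], [0.0004, -0.0004, -0.0003]] n>=3
[[0.1331, -0.6076, -0.0003], [0.0004, -0.0004, -0.0003]] n>=4
[[0.168, -0.6604, -0.0003], [0.0004, -0.0004, -0.0003]] n>=4
[[0.2064, -0.7108, -0.0003], [0.0004, -0.0004, -0.0003]] n>=4
[[0.248, -0.7586, -0.0003], [0.0004, -0.0004, -0.0003]] n>=4
[[0.2928, -0.8034, -0.0003], [0.0004, -0.0004, -0.0003]] n>=5
[[0.3405, -0.8452, -0.0003], [0.0004, -0.0004, -0.0003]] n>=5
[[0.3908, -0.8836, -0.0003], [0.0004, -0.0004, -0.0003]] n>=5
[[0.4436, -0.9186, -0.0003], [0.0004, -0.0004, -0.0003]] n>=6
[[0.4987, -0.95, -0.0003], [0.0004, -0.0004, -0.0003]] n>=6
(np.float64(0.5777998826359773), np.float64(-0.0985763751480786), np.float64(0.25069621449781093), 0) [ 0.57980527 -0.1023874 ]
```

Request:
{"name": "servo_tool", "arguments": {
  "commands": [
    [[-0.005,-0.063,0],[0,0,0]],
    [[-0.006,-0.126,0],[0,0,0]],
    [[-0.003,-0.19,0],[0,0,0]],
    [[0.004,-0.252,0],[0,0,0]],
    [[0.016,-0.314,0],[0,0,0]],
    [[0.032,-0.375,0],[0,0,0]],
    [[0.052,-0.435,0],[0,0,0]],
    [[0.076,-0.494,0],[0,0,0]],
    [[0.104,-0.55,0],[0,0,0]],
    [[0.135,-0.605,0],[0,0,0]],
    [[0.17,-0.658,0],[0,0,0]],
    [[0.208,-0.708,0],[0,0,0]],
    [[0.25,-0.755,0],[0,0,0]],
    [[0.295,-0.8,0],[0,0,0]],
    [[0.342,-0.842,0],[0,0,0]],
    [[0.392,-0.88,0],[0,0,0]],
    [[0.445,-0.915,0],[0,0,0]],
    [[0.5,-0.945,0],[0,0,0]],
    [[0.5,-0.945,0],[0,0,0]],
    [[0.5,-0.945,0],[0,0,0]]
  ]
}}

```text
clock: 53.15
tcp_pos: [0.5792, -0.099, 0.2502]
orientation: [-3.141, -0.001, -0.002]
contact_force: [2.0, -1.4, 4.4]
grip_width: 0.0149
gripper_force: 30.6
```

Request:
{"name": "servo_tool", "arguments": {
  "commands": [
    [[0,0,0],[0,0,0]],
    [[0,0,0],[0,0,0]],
    [[0,0,0],[0,0,0]],
    [[0,0,0],[0,0,0]],
    [[0,0,0],[0,0,0]],
    [[0,0,-0.15],[0,0,0]],
    [[0,0,-0.35],[0,0,0]],
    [[0,0,-0.45],[0,0,0]],
    [[-0.2,0.3,-0.45],[0,0,0]],
    [[-0.3,0.5,-0.45],[0,0,0]],
    [[-0.4,0.7,-0.45],[0,0,0]],
    [[-0.4,0.9,-0.45],[0,0,0]],
    [[-0.4,0.9,-0.45],[0,0,0]],
    [[-0.4,0.9,-0.45],[0,0,0]],
    [[-0.4,0.9,-0.45],[0,0,0]]
  ],
  "claw": 0
}}

```text
clock: 54.65
tcp_pos: [0.477, -0.3258, 0.3622]
orientation: [-3.141, 0.006, 0.001]
contact_force: [-0.6, 0.5, -0.7]
grip_width: 0.0854
gripper_force: 0.0
```

```bash
python3 - <<'E'
from h import *
print(pose()[:3,3]); jars()
for n in("top","side"):
    p,d,c,E=grab(n,n+"f.png"); print([at(m["uv"],.242,c,E) for m in r.mark_of(n,"lamp_knob")])
E
```

```text
[ 0.47701028 -0.32580105  0.3621778 ]
jar 1 180 [0.619 0.056 0.053] rack xy [0.087 0.153]
jar 2 182 [0.556 0.062 0.053] rack xy [0.025 0.166]
jar 4 179 [0.493 0.066 0.053] rack xy [-0.037  0.177]
[array([ 0.57655764, -0.0984664 ,  0.242     ])]
[array([ 0.58042602, -0.08989061,  0.242     ]), array([0.5273337 , 0.20811738, 0.242     ])]
```

View pics/sidef.png

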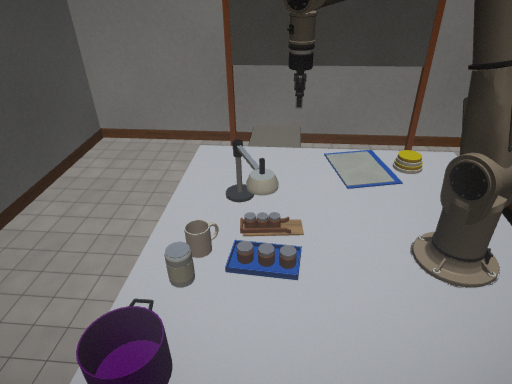

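The side view shows three jars in the rack (250-275,220) and three in the tray (245-288,253), all upright. The lamp knob (262,165) is over the rack, and the robot touches nothing.

```bash
python3 -c "
from bench import r
print(r.hand_in())"
```

```text
the job is handed in; nothing more can be done
None
```

I handed in the job with the three slim jars in the rack, the three wide jars upright in the tray and the lamp back over the middle of the rack; the hand-in returned no verdict.

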